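Mount the loaded bowl on the vibratory deburring machine

TASK

Get the deburring machine ready to run: carry the work bowl, level and with its two nuts still in it, onto the drive plate with its pouring lip to the control-panel side, and set it down gently, without dropping it, so that it sits fully home on the three pegs. Then lock it by swinging both clamp dogs all the way in over its mounting plate. Leave the other things on the table where they are.

Things in the scene. Friction and masses are not known exactly. Their poses are not given: they have to be found in the camera images.
- bowl_grip (a point): Work bowl, loose, 0.4 to 0.65 kg: round grey open bowl (140 mm across, rim 64 mm above the underside) on a square steel plate 150 x 150 x 14 mm. Over its middle stands a black grip bar, 52 mm (x) x 16 mm (y) x 28 mm tall, 65 to 93 mm above the underside, clear above the rim. This point: the bar's centre, 79 mm above the underside. z up; -x points to the pouring lip on the rim.
- bowl_foot (a point): Centre of the underside of the bowl's plate, 79 mm straight below bowl_grip, same axes. Three holes of 15 mm diameter go up through the plate's 14 mm at (x, y) = (-55, 0), (36, 43), (36, -43) mm, so it fits one way round only. The pouring lip reaches 95 mm from the centre.
- seat (a point): Centre of the top of the fixed machine's square drive plate (150 x 150 mm), 66 mm above the table; grey housing 190 mm (x) x 236 mm (y). -x points to its black control panel. Steel pegs 12 mm thick, 14 mm tall (top 5 mm tapers to 6 mm) at (x, y) = (-55, 0), (36, 43), (36, -43) mm. With the bowl home, bowl_foot coincides with this point, axes agree.
- dog_left (a joint): Clamp dog at the machine's +y side: 0 = open (bar along the machine's x, knob to the front), 1.57 = fully in, at its stop (toe over the bowl's plate, knob straight out to +y). Upright pivot at (0, 100) mm from seat; the knob runs on a 45 mm circle from (-45, 100) to (0, 145), clockwise from above. Stiff (0.1 N m), stays where left. The toe passes 2.5 mm over a seated plate, strikes an unseated one.
- dog_right (a joint): The mirror image at the machine's -y side: 0 = open, 1.57 = fully in; pivot at (0, -100) mm from seat, knob from (-45, -100) at 0 to (0, -145) mm at 1.57, anticlockwise from above.
- knob_left (a point): Centre of the left dog's upright black knob, 18 mm diameter, its thick part 31 mm tall (17 mm above and 14 mm below this point); 50.5 mm above seat.
- knob_right (a point): Centre of the right dog's knob, the same size and height.
- nut_a: Rusty hexagon nut, about 34 mm across, 14 mm tall, lying loose on the bowl's floor (19 mm above the bowl's underside); origin at the centre of its underside.
- nut_b: Second such nut in the bowl.
- bolt: Steel bolt standing on its head, 70 mm tall, a bystander; origin under its centre.
- pipe: Short upright pipe offcut, 42 mm across, 85 mm tall, a bystander.
- block: Wooden block 71 x 99 x 42 mm, a bystander.

How it is judged:
By the outcome, as a careful person would: the job done as asked, in the order asked, and still so for the second after the job is handed in, with the robot touching nothing.
It also fails if it takes over 62 s, if anything falls off the work surface, if the arm or the gripper's body presses on something with over 40 N, if the wrist force passes 120 N, or if a joint passes its speed limit or range.

ROBOT

A 6-joint arm with a two-finger parallel gripper is mounted at the origin on a cart in front of the work surface, level with it; the furniture and walls round the work are solid. World frame = base frame: x ahead of the robot, y to its left, z up, the work surface at z = 0. Lengths are in m, angles in rad, forces in N, time in s.
With the tool pointing down it reaches from about 0.425 to 0.95 m from the base axis. Payload 3.5 kg.
Tool frame: the origin (TCP) lies midway between the tips of the shut fingers; the grasp point (between the pads) lies 19 mm behind it (ctrl.tcp_to_grasp is the distance from the TCP to the grasp point, in m); z points along the fingers, x is the direction in which the jaws open and shut, and the axes are right-handed (so a half turn about z gives the same grasp; the last joint's range is limited). The gripper opens to 85 mm and grips with 20 to 120 N. Pads are 22 mm wide; open, the fingers measure 114 mm over their backs; the gripper's body (76 mm by 85 mm) begins 54 mm behind the grasp point. The pads swing forward as they close: fully open they stand 13 mm farther back than shut.
Start: joints at [-1.31, 0.286, 1.577, -0, 1.279, -0.15], TCP at [0.27, -0.619, 0.231] pointing down, gripper open.
Joint ranges: [-2.77, 2.77], [-0.9, 2.22], [0.21, 2.48], [-1.53, 4.67], [0.24, 2.81], [-2.84, 2.84]. Speed limits (rad/s): [2.79, 2.79, 3.14, 3.14, 3.14, 3.14].

INTERFACE

Orientations are given as a unit quaternion [x, y, z, w].
In Python, from plant import ctrl, cams, workorder, spotter gives the robot as it stands. The module is installed in compiled form; this text tells all that it offers.
- The arm moves only by the tool send_rows, never from a script. Its argument "motion" is one flat list of numbers, 5 for each row, row after row: the shift along the tool's x, y, z in cm, then the turn about the tool's z in rad, then the finger opening in cm, from 0 to 8.54. In form: [tx, ty, tz, spin, gripper, tx, ty, tz, spin, gripper, ...]. A call has 1 to 12 rows; each row shifts and turns the pose as measured when the row begins, along the tool's axes as they then stand; what a row does not reach is not made up. A row lasts 1/10 s, in which the tool goes at most 50 mm and 8.59 degrees, less where a joint would pass 70% of its speed; a pose out of reach is approached as far as the arm can. A call is refused whole if a number of a shift passes 5 or a number of a turn 0.15, either way. A call with a gripper value outside its range is refused whole. The fingers move at their own pace and stop on an object; "grip_force" is the grip in N (left out, the last holds). Time passes only in rows, so rows that do not move let the fingers close. It gives the time, the measured TCP pose, the force and the opening at its end, in the units of the state.
- ctrl.get_state(): the state, without advancing time (a new reading comes with each control period).
- cams.read_camera(name): name is "scene" or "top"; returns (picture, depth): 420x560x3 uint8, red, green, blue; 420x560 float32, m along the optical axis (not along the pixel's ray), 0 where there is no reading.
- cams.camera_params(name): a dict with "fx", "fy", "cx", "cy" (pixels), "xyz" and "attitude" of the camera in the world. Camera axes: x right, y down, z forward; pixel columns grow to the right and rows downward; lengths in m; the calibration is good to about 2 mm. A picture is of the moment at which its call begins. camera_params takes no time and is no camera call.
- workorder.sign_off(): hands the job in, once; it reports no verdict.
Trained networks look in the newest picture that a camera, given by its name, has taken for a name from the list of things; names that differ only in an ending like _2 or _b are one class to them, and where a whole thing is asked for, a point or a joint stands for the part that bears it (a point fixed in the world has none). Each returns a list of dicts, best first, with "conf" (0 to 1); they miss things now and then, are a little off and sometimes report something else, mostly with a low value. They report only what shows in the picture. A call takes as long as a camera call.
- spotter.trace(target, camera): "mask" (420x560 bool, what is visible of it) and "bbox" ([left, top, width, height] in pixels, round what is visible of it).
The state is a dict: "time": time; "qpos": joint angles; "dq": joint speeds; "joint_efforts": joint torques, N m; "eef_pos": TCP position; "tcp_rot": TCP orientation; "contact_force": force on the tool from outside, world axes, zero at the start; "wrist_torque": the same for the moment, N m; "opening": opening from 0.0 (shut) to 1.0 (fully open).
Only numpy, scipy, OpenCV 4.12 (cv2) and the standard library are available. Lean on these libraries where they do the work, as an engineer would, in place of code of your own. Each camera call takes 0.05 s, during which the arm holds its last target.

## Working session

There is one attempt and no reset: what is moved stays moved. The work goes in short steps, Python scripts to look and compute and a tool call to move; the robot and the scene stay as the last step left them, time stands still between calls to the robot, and variables do not carry over. Pictures are saved under pics/ and viewed, and the job is handed in when it is done.

Besides the shell and the picture viewer there is one more tool, called after "Request:" by a JSON object that holds its "fn" and its "kwargs". send_rows: Moves the arm, as the interface text tells. Its arguments: {"type":"object","properties":{"motion":{"type":"array","items":{"type":"number"}},"grip_force":{"type":"number"}},"required":["motion"]}

```bash
mkdir -p pics; python3 - <<'E'
from plant import ctrl, cams
import cv2, numpy as np
print(ctrl.get_state())
for n in ("scene","top"):
    p,d=cams.read_camera(n); cv2.imwrite(f"pics/{n}0.png",p[:,:,::-1]); np.savez(f"pics/{n}0.npz",p=p,d=d); print(n,cams.camera_params(n))
print(ctrl.tcp_to_grasp)
E
```

```text
{'time': 0.0, 'qpos': array([-1.30999354e+00,  2.87201535e-01,  1.57818289e+00,  1.27628331e-05,
        1.27858076e+00, -1.49940481e-01]), 'dq': array([ 0.00018681,  0.00021272, -0.00072103, -0.00042731,  0.0013414 ,
        0.00052386]), 'joint_efforts': array([-1.45421368e-04, -4.05975938e+01, -2.92625588e+01, -1.40880816e-04,
        5.77209590e-03,  5.06406138e-06]), 'eef_pos': array([ 0.26941742, -0.61818764,  0.22992007]), 'tcp_rot': array([ 8.36446511e-01, -5.48047285e-01, -8.79925269e-04, -7.95605722e-04]), 'contact_force': array([-0.42105636, -0.61460124,  0.06378814]), 'wrist_torque': array([0.04462842, 0.03175149, 0.01488417]), 'opening': 0.999431374820633}
scene {'fx': 431.0162942461672, 'fy': 431.0162942461672, 'cx': 279.74523481220257, 'cy': 211.32701804277386, 'xyz': array([-0.0496623 ,  0.4014919 ,  0.90949852]), 'attitude': array([-0.40534556,  0.83588737, -0.33378662,  0.15991799])}
top {'fx': 418.90472941211624, 'fy': 418.90472941211624, 'cx': 276.6376906105914, 'cy': 215.88451009926524, 'xyz': array([ 0.44323121, -0.05994924,  1.27340593]), 'attitude': array([ 0.71088532, -0.70208173,  0.03093258, -0.02768555])}
0.0187
```

View pics/scene0.png

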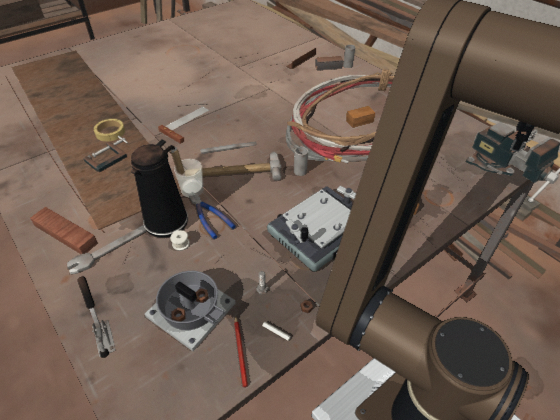

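View pics/top0.png

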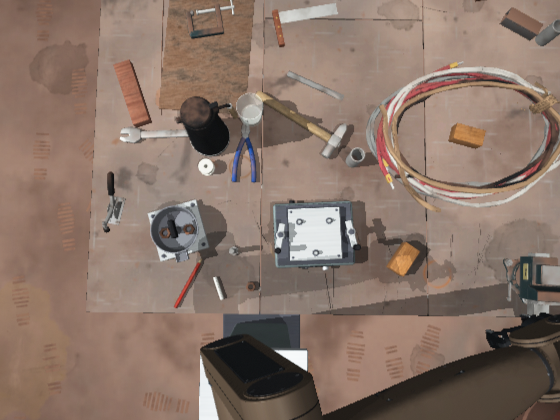

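The top view shows the bowl at about (177,230) with its lip towards the robot. The machine is at (315,232), dogs at both sides, bolt at (234,250), pipe at (355,156) and block at (405,258). Next I measure these.

```bash
cat > h.py <<'E'
import numpy as np, cv2
from scipy.spatial.transform import Rotation as R
from plant import ctrl, cams, spotter
def cloud(n,d):
    c=cams.camera_params(n); v,u=np.mgrid[0:420,0:560]
    P=np.stack([(u-c['cx'])/c['fx']*d,(v-c['cy'])/c['fy']*d,d],-1)
    return P@R.from_quat(c['attitude']).as_matrix().T+c['xyz']
def proj(n,X):
    c=cams.camera_params(n); q=(np.atleast_2d(X)-c['xyz'])@R.from_quat(c['attitude']).as_matrix()
    return np.c_[q[:,0]/q[:,2]*c['fx']+c['cx'],q[:,1]/q[:,2]*c['fy']+c['cy']]
E
python3 - <<'E'
from h import *
d={n:cams.read_camera(n) for n in("top","scene")}
W={n:cloud(n,d[n][1]) for n in d}
np.savez("pics/W.npz",**{n:W[n] for n in W},**{n+'p':d[n][0] for n in d},**{n+'d':d[n][1] for n in d})
out={}
for n in d:
  for t in("bowl_grip","dog_left","dog_right","knob_left","nut_a","bolt","pipe","block"):
    try: r=spotter.trace(t,n)
    except Exception as e: print(t,e); continue
    for i,k in enumerate(r[:3]):
        m=k['mask']&(d[n][1]>0); X=W[n][m]
        out[f"{n}_{t}_{i}"]=k['mask']
        if len(X): print(n,t,round(k['conf'],2),k['bbox'],np.round(np.median(X,0),3),np.round(np.percentile(X,[2,98],axis=0),3).tolist())
np.savez("pics/masks.npz",**out)
E
```

```text
top bowl_grip 0.59 [148.7, 198.0, 60.5, 64.9] [0.499 0.225 0.019] [[0.418, 0.153, 0.0], [0.581, 0.312, 0.091]]
top dog_left 0.76 [276.9, 223.8, 5.6, 29.7] [ 0.482 -0.072  0.094] [[0.442, -0.084, 0.088], [0.52, -0.061, 0.135]]
top dog_right 0.65 [347.0, 218.9, 11.9, 31.5] [ 0.493 -0.276  0.094] [[0.453, -0.289, 0.087], [0.53, -0.262, 0.135]]
top knob_left 0.59 [273.5, 222.9, 12.4, 26.7] [ 0.484 -0.072  0.094] [[0.442, -0.086, 0.051], [0.523, -0.061, 0.135]]
top nut_a 0.39 [159.7, 228.5, 11.4, 8.2] [0.492 0.267 0.032] [[0.482, 0.253, 0.023], [0.504, 0.28, 0.037]]
top nut_a 0.39 [186.2, 223.9, 9.8, 10.8] [0.505 0.197 0.03 ] [[0.492, 0.182, 0.016], [0.519, 0.212, 0.037]]
top bolt 0.41 [231.8, 243.6, 7.8, 12.7] [0.444 0.062 0.013] [[0.432, 0.053, 0.001], [0.456, 0.076, 0.073]]
top pipe 0.83 [346.0, 148.6, 15.7, 18.2] [ 0.726 -0.293  0.053] [[0.704, -0.313, 0.003], [0.744, -0.274, 0.087]]
top block 0.93 [387.8, 243.7, 32.5, 31.1] [ 0.427 -0.437  0.041] [[0.383, -0.481, 0.003], [0.468, -0.4, 0.047]]
top block 0.58 [344.2, 217.5, 18.6, 33.5] [ 0.493 -0.276  0.094] [[0.453, -0.29, 0.086], [0.
[... 464 characters left out ...]
5], [0.515, -0.057, 0.133]]
scene nut_a 0.69 [288.0, 217.8, 18.6, 22.1] [ 0.473 -0.067  0.095] [[0.436, -0.099, 0.068], [0.519, -0.057, 0.134]]
scene nut_a 0.46 [171.6, 307.4, 13.7, 18.3] [0.492 0.268 0.032] [[0.466, 0.254, 0.018], [0.506, 0.285, 0.063]]
scene nut_a 0.41 [196.3, 287.9, 12.4, 16.5] [0.501 0.197 0.032] [[0.489, 0.183, 0.018], [0.517, 0.213, 0.036]]
scene bolt 0.57 [257.0, 272.0, 8.8, 23.2] [0.437 0.069 0.021] [[0.428, 0.053, -0.001], [0.474, 0.078, 0.072]]
scene bolt 0.55 [145.0, 274.3, 89.7, 77.8] [0.49  0.24  0.021] [[0.416, 0.156, 0.008], [0.565, 0.313, 0.092]]
scene pipe 0.69 [298.3, 146.9, 10.7, 26.9] [ 0.711 -0.285  0.059] [[0.701, -0.313, 0.005], [0.741, -0.272, 0.085]]
```

```bash
cat > fit.py <<'E'
from h import *
def rect(W,box,z0,z1,lbl):
    m=(W[...,0]>box[0])&(W[...,0]<box[1])&(W[...,1]>box[2])&(W[...,1]<box[3])&(W[...,2]>z0)&(W[...,2]<z1)
    lab=cv2.connectedComponentsWithStats(m.astype(np.uint8))
    k=1+np.argmax(lab[2][1:,4]) if lab[0]>1 else 0
    X=W[lab[1]==k] if lab[0]>1 else W[m]
    r=cv2.minAreaRect((X[:,:2]*1000).astype(np.float32))
    print(lbl,len(X),"c",np.round(r[0],1),"size",np.round(r[1],1),"ang",round(r[2],2),"z",round(float(np.median(X[:,2]))*1000,1)); return X
E
python3 - <<'E'
from fit import *
D=np.load("pics/W.npz")
for n in("top","scene"):
    W=D[n]
    for z0,z1 in((.008,.020),):rect(W,(.38,.63,.12,.36),z0,z1,n+" bowlplate")
    rect(W,(.44,.56,.17,.30),.084,.1,n+" bar")
    rect(W,(.38,.62,-.26,-.08),.060,.072,n+" drive")
    rect(W,(.35,.65,-.35,-.0),.03,.072,n+" housing")
    for nm,b in(("kL",(.40,.6,-.12,-.03)),("kR",(.40,.6,-.33,-.23))): rect(W,b,.125,.145,n+nm)
    for z in(.0765,):
        m=(W[...,0]>.38)&(W[...,0]<.62)&(W[...,1]>-.25)&(W[...,1]<-.09)&(W[...,2]>z)&(W[...,2]<.09)
        N,l,s,c=cv2.connectedComponentsWithStats(m.astype(np.uint8))
        for i in range(1,N):
            if s[i,4]>2: print("peg",s[i,4],np.round(W[l==i].mean(0)*1000,1))
c=D['topp'];  big=lambda a:cv2.resize(a,None,fx=6,fy=6,interpolation=cv2.INTER_CUBIC)[:,:,::-1]
cv2.imwrite("pics/zb.png",big(c[190:275,140:250])); cv2.imwrite("pics/zm.png",big(c[185:285,262:372]))
s=D['scenep'];cv2.imwrite("pics/zs.png",big(s[175:275,260:370]))
E
```

```text
top bowlplate 620 c [504.6 233.3] size [113.9 115.1] ang 0.72 z 17.6
top bar 105 c [502.7 231.5] size [50.8 15.8] ang 17.45 z 91.4
top drive 2606 c [ 496.  -174.5] size [150.1 150.5] ang 3.19 z 65.8
top housing 4714 c [ 490.2 -174.8] size [201.4 237.4] ang 3.2 z 62.7
topkL 32 c [445.2 -68.1] size [16.3 13.6] ang 0.71 z 133.5
topkR 36 c [ 457.3 -284.6] size [13.6 15.9] ang 0.61 z 132.4
peg 11 [ 533.9 -214.2   79.6]
peg 8 [ 528.7 -127.9   79. ]
peg 8 [ 441.3 -177.2   79.7]
scene bowlplate 855 c [490.2 271.8] size [155.9  71.7] ang 17.84 z 14.1
scene bar 162 c [500.1 233.3] size [50.9 16.8] ang 18.8 z 92.2
scene drive 2106 c [ 493.8 -172.7] size [153.7 151.7] ang 2.79 z 66.0
scene housing 3655 c [ 496.3 -171.3] size [199.6 236.1] ang 2.57 z 64.3
scenekL 43 c [441.6 -64.7] size [14.8 15.4] ang 4.93 z 131.8
scenekR 0 c [0. 0.] size [0. 0.] ang 0.0 z nan
peg 11 [ 530.8 -212.3   78.4]
peg 10 [ 525.9 -128.    78.7]
peg 8 [ 438.6 -175.6   79.2]
  return _methods._mean(a, axis=axis, dtype=dtype,
  ret = ret.dtype.type(ret / rcount)
```

View pics/zb.png

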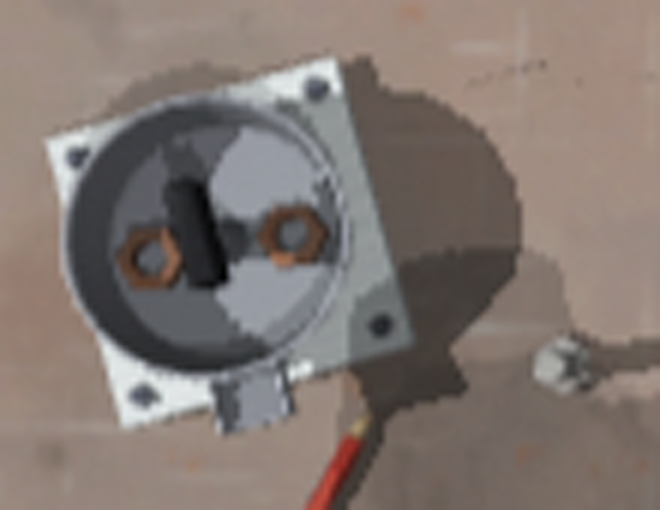

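View pics/zm.png

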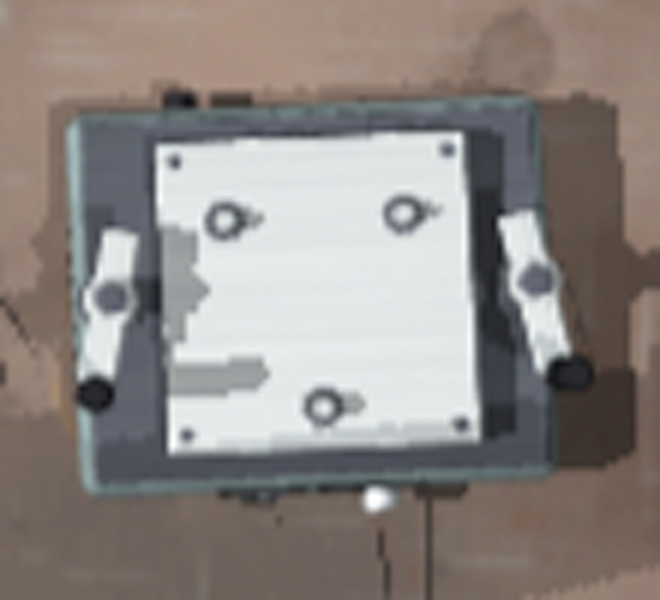

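```bash
cat > plan.py <<'E'
from h import *
def yaw(): 
    m=R.from_quat(ctrl.get_state()['tcp_rot']).as_matrix(); return np.degrees(np.arctan2(m[1,0],m[0,0])),m
def plan(way,grip,start=None,ramp=False):
    """way: list of (x,y,z mm, yaw deg of tool x, nrows)"""
    s=ctrl.get_state(); y,_=yaw(); p=np.array(s['eef_pos'])*1000
    if start is not None: p,y=np.array(start[:3],float),start[3]
    out=[]
    for x,yy,z,ty,n in way:
        p0,y0=p.copy(),y; 
        if n<1: continue
        u=np.linspace(0,1,n+1)[1:]
        if ramp: u=u*u*(3-2*u)
        for a in u:
            tp=p0+(np.array([x,yy,z])-p0)*a; tyy=y0+(ty-y0)*a
            d=tp-p; c,sn=np.cos(np.radians(y)),np.sin(np.radians(y))
            r=[round((c*d[0]+sn*d[1])/10,2),round((sn*d[0]-c*d[1])/10,2),round(-d[2]/10,2),round(-np.radians(tyy-y),3),grip]
            out.append(r)
            q=np.array(r); p=p+10*np.array([c*q[0]+sn*q[1],sn*q[0]-c*q[1],-q[2]]); y-=np.degrees(q[3])
    for i in range(0,len(out),12):
        print(",  ".join(",".join(f"{v:g}" for v in r) for r in out[i:i+12]))
    print("end",np.round(p,1),round(y,2))
E
python3 - <<'E'
from plan import *
print(yaw())
plan([(420,-480,260,-68,5),(500,-200,270,-70,8),(500,150,200,-72,9),(501.5,232.3,150,-72,4)],5,ramp=False)
E
```

```text
(np.float64(-66.4638906561357), array([[ 3.99326945e-01, -9.16808590e-01, -1.54855868e-05],
       [-9.16808589e-01, -3.99326945e-01,  4.87049404e-05],
       [-5.08369198e-05, -5.25187611e-06, -9.99999999e-01]]))
-1.34,-3.87,-0.57,0.005,5,  -1.37,-3.86,-0.58,0.006,5,  -1.38,-3.85,-0.57,0.005,5,  -1.41,-3.84,-0.57,0.005,5,  -1.42,-3.84,-0.58,0.006,5,  -2.87,-2.24,-0.12,0.004,5,  -2.88,-2.22,-0.13,0.005,5,  -2.89,-2.22,-0.12,0.004,5,  -2.9,-2.2,-0.13,0.004,5,  -2.91,-2.19,-0.12,0.005,5,  -2.92,-2.17,-0.13,0.004,5,  -2.93,-2.16,-0.12,0.004,5
-2.94,-2.15,-0.13,0.005,5,  -3.65,-1.33,0.78,0.004,5,  -3.66,-1.31,0.78,0.004,5,  -3.67,-1.3,0.77,0.004,5,  -3.67,-1.29,0.78,0.003,5,  -3.67,-1.27,0.78,0.004,5,  -3.68,-1.26,0.78,0.004,5,  -3.69,-1.25,0.78,0.004,5,  -3.69,-1.23,0.77,0.004,5,  -3.69,-1.22,0.78,0.004,5,  -1.95,-0.67,1.25,-0,5,  -1.94,-0.67,1.25,-0,5
-1.95,-0.67,1.25,-0,5,  -1.94,-0.67,1.25,-0,5
end [501.5 232.3 150. ] -72.02
```

Request:
{"fn": "send_rows", "kwargs": {"motion": [-1.3,-3.9,-0.6,0.005,5,-1.4,-3.9,-0.6,0.005,5,-1.4,-3.9,-0.6,0.005,5,-1.4,-3.8,-0.6,0.005,5,-1.4,-3.8,-0.6,0.005,5,-2.9,-2.2,-0.1,0.005,5,-2.9,-2.2,-0.1,0.005,5,-2.9,-2.2,-0.1,0.005,5,-2.9,-2.2,-0.1,0.005,5,-2.9,-2.2,-0.1,0.005,5,-2.9,-2.2,-0.1,0.005,5,-2.9,-2.2,-0.1,0.005,5], "grip_force": 40}}

```text
time: 2.2
eef_pos: [0.4982, -0.2259, 0.2698]
tcp_rot: [0.816, -0.578, 0.002, 0.0]
contact_force: [0.7, -0.1, 0.8]
opening: 0.585
```

Tracks well. Continue to just short of the bowl.

Request:
{"fn": "send_rows", "kwargs": {"motion": [-3.8,-1.8,0.3,0.01,5,-3.7,-1.5,0.5,0.005,5,-3.7,-1.4,0.5,0.005,5,-3.7,-1.3,0.5,0.005,5,-3.7,-1.3,0.5,0.005,5,-3.7,-1.3,0.5,0.005,5,-3.7,-1.3,0.5,0.005,5,-3.7,-1.2,0.5,0.0,5,-3.7,-1.2,0.5,0.0,5,-3.7,-1.2,0.5,0.0,5,-3.0,-1.0,0.5,0.0,5,0,0,0,0,5]}}

```text
time: 3.4
eef_pos: [0.5134, 0.2211, 0.2171]
tcp_rot: [0.805, -0.593, 0.007, -0.002]
contact_force: [-0.5, -1.3, 0.3]
opening: 0.586
```

```bash
python3 - <<'E'
from plan import *
s=ctrl.get_state();print(s['eef_pos'],yaw()[0],s['opening'])
plan([(501.5,232.3,150,-72,4),(501.5,232.3,62,-72,6)],5)
E
```

```text
[0.51339208 0.22114067 0.21710516] -72.72441843567817 0.5863650039930538
-0.35,0.2,1.68,-0.003,5,  -0.36,0.2,1.68,-0.003,5,  -0.36,0.2,1.67,-0.003,5,  -0.35,0.2,1.68,-0.004,5,  -0,-0,1.47,0,5,  -0,-0,1.46,0,5,  -0,-0,1.47,0,5,  -0,-0,1.47,0,5,  -0,-0,1.46,0,5,  -0,-0,1.47,0,5
end [501.5 232.3  62. ] -71.98
```

Request:
{"fn": "send_rows", "kwargs": {"motion": [-0.4,0.2,1.7,0,5,-0.4,0.2,1.7,0,5,-0.4,0.2,1.7,0,5,-0.3,0.2,1.7,0,5,0,0,1.5,0,5,0,0,1.5,0,5,0,0,0,0,5]}}

```text
time: 4.1
eef_pos: [0.5046, 0.2309, 0.1177]
tcp_rot: [0.806, -0.592, 0.009, -0.004]
contact_force: [-0.9, 0.4, -0.5]
opening: 0.583
```

```bash
python3 - <<'E'
from plan import *
s=ctrl.get_state();print(s['eef_pos'],yaw())
p,d=cams.read_camera("scene");cv2.imwrite("pics/s1.png",cv2.resize(p[240:360,110:270],None,fx=5,fy=5)[:,:,::-1])
plan([(501.5,232.3,61,-72,4)],5)
E
```

```text
[0.50456787 0.23091621 0.11766356] (np.float64(-72.67084295237082), array([[ 0.29784301, -0.95441298,  0.01963189],
       [-0.95455265, -0.2979954 , -0.00528957],
       [ 0.01089865, -0.01716422, -0.99979328]]))
-0.06,0.09,1.45,-0.003,5,  -0.05,0.08,1.45,-0.003,5,  -0.06,0.09,1.45,-0.003,5,  -0.06,0.08,1.45,-0.003,5
end [501.5 232.3  61. ] -71.98
```

View pics/s1.png

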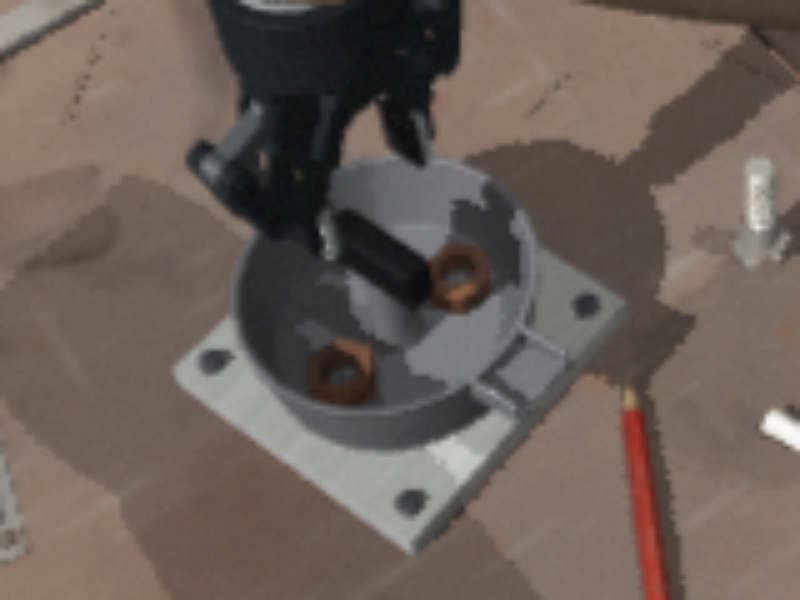

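Request:
{"fn": "send_rows", "kwargs": {"motion": [-0.1,0.1,1.4,-0.005,5,-0.1,0.1,1.4,-0.005,5,-0.1,0.1,1.4,0,5,0,0.05,1.4,0,5,0,0,0.1,0,5]}}

```text
time: 4.65
eef_pos: [0.5041, 0.2328, 0.0592]
tcp_rot: [0.809, -0.588, 0.012, -0.006]
contact_force: [-0.5, 0.1, -1.0]
opening: 0.582
```

```bash
python3 - <<'E'
from plan import *
s=ctrl.get_state();print(s['eef_pos'],yaw()[0],yaw()[1][:,2],s['contact_force'])
E
```

```text
[0.50414944 0.23277895 0.05924303] -72.08374518442658 [ 0.02583364 -0.00382215 -0.99965895] [-0.54590032  0.08247177 -1.04773534]
```

Request:
{"fn": "send_rows", "kwargs": {"motion": [0,0,0,0,1,0,0,0,0,1,0,0,0,0,1,0,0,0,0,1,0,0,0,0,1,0,0,0,0,1,0,0,0,0,1,0,0,0,0,1], "grip_force": 60}}

```text
time: 5.45
eef_pos: [0.5037, 0.2332, 0.0587]
tcp_rot: [0.809, -0.588, 0.011, -0.006]
contact_force: [-0.1, -0.1, -1.6]
opening: 0.207
```

```bash
python3 - <<'E'
from plan import *
s=ctrl.get_state();print(s['eef_pos'],yaw()[0],yaw()[1][:,2],s['contact_force'],s['opening'],s['wrist_torque'],s['qpos'])
E
```

```text
[0.5037419  0.23316652 0.05872656] -72.09403861139887 [ 0.02510427 -0.00304162 -0.99968021] [-0.14868586 -0.05233346 -1.557733  ] 0.20684867924804706 [ 0.12810123  0.04959274 -0.04364148] [ 0.25494918  0.22373904  2.00031616 -0.01189662  0.89404311  1.52044721]
```

Request:
{"fn": "send_rows", "kwargs": {"motion": [0,0,-0.3,0,1,0,0,-0.7,0,1,0,0,-1,0,1,0,0,-1,0,1,0,0,-0.6,0,1,0,0,-0.2,0,1,0,0,0,0,1]}}

```text
time: 6.15
eef_pos: [0.4992, 0.2321, 0.0964]
tcp_rot: [0.809, -0.588, 0.009, -0.003]
contact_force: [-0.1, -0.9, -7.0]
opening: 0.207
```

```bash
python3 - <<'E'
from plan import *
s=ctrl.get_state();print(s['eef_pos'],yaw()[0],yaw()[1][:,2],s['contact_force'],s['opening'],s['wrist_torque'],s['qpos'])
p,d=cams.read_camera("scene");cv2.imwrite("pics/s2.png",cv2.resize(p[220:360,110:270],None,fx=4,fy=4)[:,:,::-1])
E
```

```text
[0.49917651 0.23210657 0.09638872] -72.0701552539701 [ 0.01725514 -0.00583862 -0.99983407] [-0.09474967 -0.90880461 -7.01934275] 0.20706330917498023 [ 0.00906557 -0.06711039 -0.02069535] [ 0.2555199   0.1608192   1.99203502 -0.01210624  0.97355197  1.52003413]
```

View pics/s2.png

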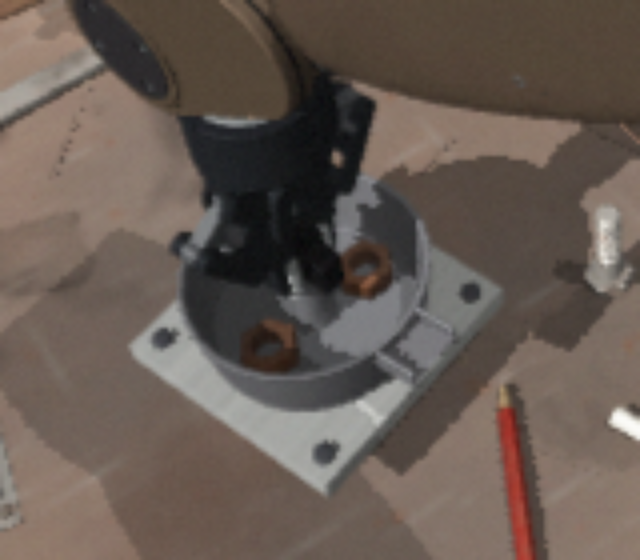

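Request:
{"fn": "send_rows", "kwargs": {"motion": [0,0,-0.5,0,1,0,0,-1,0,1,0,0,-1.5,0,1,0,0,-1.5,0,1,0,0,-1.5,0,1,0,0,-1.5,0,1,0,0,-1.5,0,1,0,0,-1.5,0,1,0,0,-1,0,1,0,0,-0.5,0,1,0,0,0,0,1]}}

```text
time: 7.3
eef_pos: [0.4953, 0.2324, 0.2234]
tcp_rot: [0.809, -0.588, 0.008, -0.001]
contact_force: [-0.1, 0.3, -7.6]
opening: 0.206
```

```bash
python3 - <<'E'
from plan import *
s=ctrl.get_state();p=s['eef_pos']*1000;print(p,yaw()[0],yaw()[1][:,2],s['contact_force'],s['opening'])
plan([(495+2,-173,p[2],-86.6,26)],1,ramp=True)
E
```

```text
[495.31697508 232.43306771 223.37307598] -72.0721002129769 [ 0.0137046  -0.00669329 -0.99988369] [-0.11815612  0.29997994 -7.6498745 ] 0.2060512411433484
0.17,0.05,-0,0.001,1,  0.48,0.16,-0,0.003,1,  0.78,0.24,-0,0.005,1,  1.04,0.32,-0,0.007,1,  1.28,0.39,-0,0.009,1,  1.49,0.43,-0,0.009,1,  1.69,0.48,-0,0.011,1,  1.85,0.5,-0,0.012,1,  2,0.51,-0,0.013,1,  2.1,0.52,-0,0.014,1,  2.2,0.5,-0,0.014,1,  2.25,0.48,-0,0.014,1
2.29,0.46,-0,0.015,1,  2.3,0.42,-0,0.014,1,  2.27,0.38,-0,0.015,1,  2.23,0.35,-0,0.014,1,  2.15,0.3,-0,0.013,1,  2.04,0.25,-0,0.013,1,  1.9,0.22,-0,0.012,1,  1.75,0.18,-0,0.011,1,  1.55,0.14,-0,0.01,1,  1.34,0.1,-0,0.008,1,  1.08,0.08,-0,0.007,1,  0.81,0.05,-0,0.005,1
0.51,0.03,-0,0.003,1,  0.17,0.01,-0,0.002,1
end [ 497.  -173.   223.4] -86.63
```

Request:
{"fn": "send_rows", "kwargs": {"motion": [0.2,0,0,0,1,0.5,0.2,0,0,1,0.8,0.2,0,0.005,1,1,0.3,0,0.005,1,1.3,0.4,0,0.01,1,1.5,0.4,0,0.01,1,1.7,0.5,0,0.01,1,1.9,0.5,0,0.01,1,2,0.5,0,0.015,1,2.1,0.5,0,0.015,1,2.2,0.5,0,0.015,1,2.3,0.5,0,0.015,1]}}

```text
time: 8.5
eef_pos: [0.4937, 0.0373, 0.22]
tcp_rot: [0.773, -0.635, 0.006, 0.003]
contact_force: [-0.0, -0.2, -6.7]
opening: 0.21
```

Request:
{"fn": "send_rows", "kwargs": {"motion": [2.3,0.5,0,0.015,1,2.3,0.4,0,0.015,1,2.3,0.4,0,0.015,1,2.2,0.3,0,0.015,1,2.1,0.3,0,0.01,1,2,0.2,0,0.01,1,1.8,0.2,0,0.01,1,1.5,0.2,0,0.01,1,1.2,0.1,0,0.01,1,0.9,0,0,0.005,1,0.5,0,0,0.005,1,0.2,0,0,0,1]}}

```text
time: 9.7
eef_pos: [0.486, -0.1789, 0.2219]
tcp_rot: [0.725, -0.688, 0.006, 0.004]
contact_force: [0.5, 0.1, -7.4]
opening: 0.205
```

```bash
python3 - <<'E'
from plan import *
s=ctrl.get_state();p=s['eef_pos']*1000;print(p,yaw()[0],yaw()[1][:,2],s['contact_force'],s['opening'])
plan([(495+2,-173,p[2],-86.6,5)],1,ramp=True)
E
```

```text
[ 485.98146114 -178.90708532  221.93404136] -87.01459408150636 [ 0.0026354  -0.01475498 -0.99988767] [ 0.50352283  0.12550944 -7.39746157] 0.20497318427168587
-0.06,-0.12,-0,-0.001,1,  -0.13,-0.28,-0,-0.002,1,  -0.15,-0.33,-0,-0.002,1,  -0.13,-0.28,-0,-0.001,1,  -0.06,-0.12,-0,-0.001,1
end [ 497.  -173.   221.9] -86.61
```

Request:
{"fn": "send_rows", "kwargs": {"motion": [-0.1,-0.2,0,0,1,-0.1,-0.3,0,-0.003,1,-0.1,-0.3,0,-0.003,1,-0.1,-0.3,0,0,1,-0.1,-0.1,0,0,1,0,0,0,0,1]}}

```text
time: 10.3
eef_pos: [0.4992, -0.1704, 0.2216]
tcp_rot: [0.729, -0.685, 0.005, 0.004]
contact_force: [-0.4, -0.1, -7.2]
opening: 0.209
```

```bash
python3 - <<'E'
from plan import *
s=ctrl.get_state();p=s['eef_pos']*1000;print(p,yaw(),s['contact_force'],s['opening'])
for n in("scene","top"):
    p,d=cams.read_camera(n);cv2.imwrite(f"pics/{n}3.png",cv2.resize(p[130:330,230:430],None,fx=3,fy=3)[:,:,::-1]); np.savez(f"pics/{n}3.npz",p=p,d=d,W=cloud(n,d))
E
```

```text
[ 499.18561731 -170.35764182  221.57061505] (np.float64(-86.45705153297035), array([[ 0.06179145, -0.99808611,  0.00243714],
       [-0.99800378, -0.06181791, -0.01292325],
       [ 0.01304918, -0.00163373, -0.99991352]])) [-0.43712757 -0.06618478 -7.16140771] 0.20908523488208128
```

View pics/scene3.png

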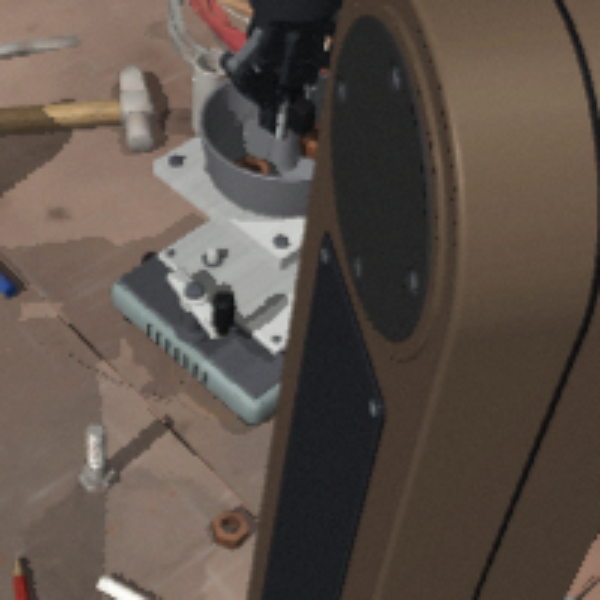

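View pics/top3.png

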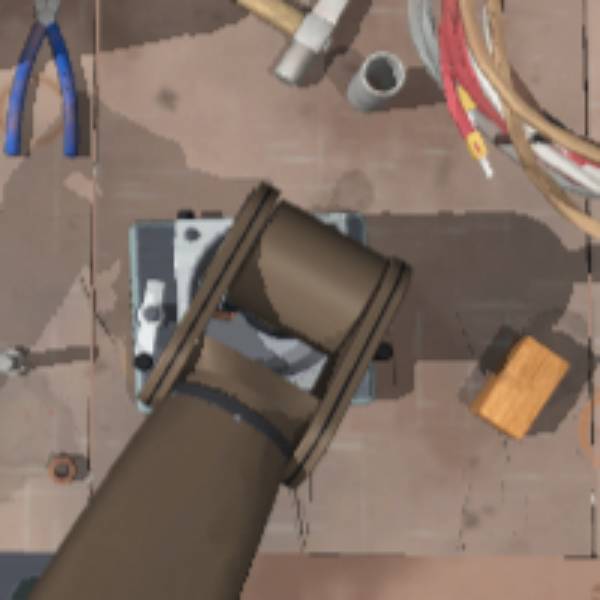

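```bash
python3 - <<'E'
from plan import *
for n in("scene","top"):
    W=np.load(f"pics/{n}3.npz")['W']
    th=np.radians(3.4); r=np.array([[np.cos(th),np.sin(th)],[-np.sin(th),np.cos(th)]])
    m=(W[...,2]>.165)&(W[...,2]<.187)&(abs(W[...,0]-.495)<.12)&(abs(W[...,1]+.173)<.12)
    X=W[m]; 
    # plane fit
    A=np.c_[X[:,0]-.495,X[:,1]+.173,np.ones(len(X))]; w=np.ones(len(X),bool)
    for _ in range(5):
        c=np.linalg.lstsq(A[w],X[w,2],rcond=None)[0]; e=X[:,2]-A@c; w=abs(e)<.0015
    print(n,len(X),w.sum(),"plane",np.round(c,4))
    L=(X[w][:,:2]-np.array([.495,-.173]))@r.T*1000
    for b in range(-80,90,15):
        s=(L[:,0]>=b)&(L[:,0]<b+15); 
        if s.sum()>2: print(" x",b,s.sum(),"ymax",np.round(np.sort(L[s,1])[[-1,0]],1))
    for b in range(-80,90,15):
        s=(L[:,1]>=b)&(L[:,1]<b+15)
        if s.sum()>2: print(" y",b,s.sum(),"x min max",np.round([L[s,0].min(),L[s,0].max()],1))
    if n=="scene":
        D=np.load("pics/W.npz"); W0=D[n]; m=(W0[...,2]>.060)&(W0[...,2]<.071)&(abs(W0[...,0]-.495)<.09)&(abs(W0[...,1]+.173)<.09)
        L=(W0[m][:,:2]-np.array([.495,-.173]))@r.T*1000
        print("seat ref"); 
        for b in range(-80,90,15):
            s=(L[:,0]>=b)&(L[:,0]<b+15); 
            if s.sum()>2: print(" x",b,s.sum(),"ymax",np.round(np.sort(L[s,1])[[-1,0]],1))
        for b in range(-80,90,15):
            s=(L[:,1]>=b)&(L[:,1]<b+15)
            if s.sum()>2: print(" y",b,s.sum(),"x min max",np.round([L[s,0].min(),L[s,0].max()],1))
E
```

```text
scene 1042 503 plane [-0.0065 -0.0854  0.1819]
 x -80 26 ymax [79.6 48.9]
 x -65 43 ymax [78.5 30.9]
 x -50 53 ymax [78.8 36.4]
 x -35 34 ymax [80.1 -7.5]
 x -20 67 ymax [ 77.6 -20. ]
 x -5 31 ymax [ 77.6 -41.5]
 x 10 34 ymax [ 76.7 -54.1]
 x 25 75 ymax [ 78.2 -15.6]
 x 40 68 ymax [ 76.3 -19.1]
 x 55 54 ymax [ 76.8 -20.9]
 x 70 18 ymax [74.2 26.8]
 y -35 4 x min max [-13.5  57.4]
 y -20 47 x min max [-22.3  59.7]
 y -5 74 x min max [-23.7  61. ]
 y 10 31 x min max [-7.6 60. ]
 y 25 10 x min max [-53.8  75.4]
 y 40 62 x min max [-70.1  75.7]
 y 55 168 x min max [-73.4  76.9]
 y 70 104 x min max [-73.2  76.9]
seat ref
 x -80 148 ymax [ 76.3 -22.4]
 x -65 190 ymax [ 76.3 -45. ]
 x -50 226 ymax [ 76.6 -75.2]
 x -35 236 ymax [ 75.7 -74.7]
 x -20 213 ymax [ 65.8 -89.6]
 x -5 220 ymax [ 73.9 -73.1]
 x 10 219 ymax [ 69.9 -73. ]
 x 25 192 ymax [ 73.1 -75. ]
 x 40 197 ymax [ 74.7 -74.7]
 x 55 221 ymax [ 74.4 -76.2]
 x 70 38 ymax [ 73.8 -73.1]
 y -80 93 x min max [-39.8  71.7]
 y -65 165 x min max [-48.4  72.7]
 y -50 173 x min max [-57.5  73.8]
 y -35 207 x min max [-65.9  75.2]
 y -20 212 x min max [-73.2  72.7]
 y -5 222 x min max [-77.   72.4]
 y 10 237 x min max [-77.8  73.1]
 y 25 238 x min max [-77.  74.]
 y 40 237 x min max [-76.5  74.2]
 y 55 236 x min max [-76.6  73.2]
 y 70 79 x min max [-75.9  73.5]
top 619 281 plane [-0.0558 -0.0105  0.1798]
 x -65 6 ymax [  3.3 -12.5]
 x -50 63 ymax [ 25.8 -33.8]
 x -35 72 ymax [ 48.4 -31.7]
 x -20 23 ymax [53.3 11.6]
 x 10 7 ymax [75.1 69.7]
 x 25 11 ymax [74.5 63.4]
 x 40 18 ymax [73.6 60.2]
 x 55 32 ymax [ 72.9 -73. ]
 x 70 48 ymax [ 74.9 -70.7]
 y -80 10 x min max [63.6 77.4]
 y -65 7 x min max [66.5 75.3]
 y -35 24 x min max [-49.7 -31.5]
 y -20 27 x min max [-51.8 -28.1]
 y -5 36 x min max [-54.  -22.2]
 y 10 35 x min max [-45.4  76.1]
 y 25 37 x min max [-37.1  76.7]
 y 40 41 x min max [-25.9  77.5]
 y 55 37 x min max [17.4 78.1]
 y 70 27 x min max [ 1.8 76. ]
```

Request:
{"fn": "send_rows", "kwargs": {"motion": [0.05,0,0.4,0.003,1,0.05,0.05,0.8,0.003,1,0.05,0.05,1.2,0,1,0.05,0.05,1.4,0,1,0.05,0.05,1.4,0,1,0,0,1.1,0,1,0,0,0.7,0,1,0,0,0.3,0,1,0,0,0,0,1]}}

```text
time: 11.3
eef_pos: [0.4953, -0.1741, 0.1395]
tcp_rot: [0.726, -0.688, 0.003, 0.005]
contact_force: [0.1, 0.8, -7.2]
opening: 0.206
```

```bash
cat > st.py <<'E'
from plan import *
s=ctrl.get_state();p=s['eef_pos']*1000;y,m=yaw();print(s['time'],np.round(p,2),"yaw",round(y,2),"up in tool",np.round(m[2,:2],4),"F",np.round(s['contact_force'],2),"T",np.round(s['wrist_torque'],2),round(s['opening'],3))
E
python3 - <<'E'
from st import *
p,d=cams.read_camera("scene");cv2.imwrite(f"pics/scene4.png",cv2.resize(p[150:270,240:380],None,fx=5,fy=5)[:,:,::-1]); np.savez("pics/scene4.npz",p=p,d=d,W=cloud("scene",d))
E
```

```text
11.3 [ 495.33 -174.12  139.51] yaw -86.9 up in tool [0.0107 0.0027] F [ 0.06  0.78 -7.22] T [ 0.05 -0.02  0.02] 0.206
```

View pics/scene4.png

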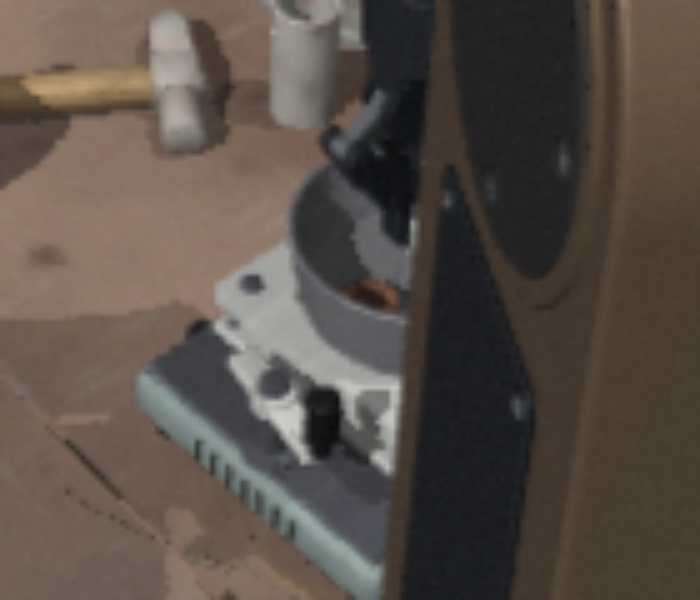

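```bash
cat > edge.py <<'E'
from plan import *
def edge(f,zc,key='W'):
    W=np.load(f)[key]; th=np.radians(3.4); r=np.array([[np.cos(th),np.sin(th)],[-np.sin(th),np.cos(th)]])
    L=(W[...,:2]-np.array([.495,-.173]))@r.T*1000
    m=(abs(W[...,2]-zc)<.010)&(abs(L[...,0])<82)&(L[...,1]>55)&(L[...,1]<84)
    X=L[m]; z=W[m][:,2]
    A=np.c_[X,np.ones(len(X))]; w=np.ones(len(X),bool)
    for _ in range(6):
        c=np.linalg.lstsq(A[w],z[w],rcond=None)[0]; w=abs(z-A@c)<.0015
    print("pts",w.sum(),"tilt x,y mrad",np.round(c[:2]*1e6,1)/1,"z@0",c[2]); X=X[w]
    e=[(b+7,X[(X[:,0]>=b)&(X[:,0]<b+15),1].max()) for b in range(-70,70,15) if ((X[:,0]>=b)&(X[:,0]<b+15)).sum()>3]
    e=np.array(e); print("y edge",np.round(np.polyfit(e[:,0],e[:,1],1),4)); 
    print("x min/max",[ (round(X[(X[:,1]>=b)&(X[:,1]<b+7),0].min(),1),round(X[(X[:,1]>=b)&(X[:,1]<b+7),0].max(),1)) for b in (55,62,69) if ((X[:,1]>=b)&(X[:,1]<b+7)).sum()>3])
E
python3 - <<'E'
from edge import *
edge("pics/W.npz",.066,'scene'); edge("pics/scene3.npz",.177); edge("pics/scene4.npz",.0945)
E
```

```text
pts 183 tilt x,y mrad [ -3.7 -27.7] z@0 0.0674009323849409
y edge [-2.62000e-02  7.30298e+01]
x min/max [(np.float64(-76.6), np.float64(69.7)), (np.float64(-75.5), np.float64(73.2)), (np.float64(-74.6), np.float64(69.9))]
pts 268 tilt x,y mrad [ -14.2 -108.8] z@0 0.18376227510231483
y edge [-2.32000e-02  7.79625e+01]
x min/max [(np.float64(-72.5), np.float64(76.9)), (np.float64(-73.4), np.float64(76.4)), (np.float64(-73.1), np.float64(76.9))]
pts 172 tilt x,y mrad [ -14.6 -154.9] z@0 0.10426112940107549
y edge [-3.91000e-02  7.48181e+01]
x min/max [(np.float64(-49.3), np.float64(72.0)), (np.float64(-54.4), np.float64(71.4)), (np.float64(-60.0), np.float64(67.9))]
```

Request:
{"fn": "send_rows", "kwargs": {"motion": [-0.1,-0.2,-0.2,-0.005,1,0,0,0,0,1,0,0,0,0,1]}}

```text
time: 11.65
eef_pos: [0.499, -0.1737, 0.1442]
tcp_rot: [0.728, -0.686, 0.005, 0.004]
contact_force: [0.0, 0.2, -7.1]
opening: 0.21
```

```bash
python3 - <<'E'
from st import *
E
```

```text
11.65 [ 499.04 -173.65  144.2 ] yaw -86.58 up in tool [ 0.0133 -0.0014] F [ 0.02  0.16 -7.08] T [ 0.07 -0.02 -0.03] 0.21
```

Request:
{"fn": "send_rows", "kwargs": {"motion": [-0.05,0.15,0.1,0,1,0,0,0,0,1,0,0,0,0,1]}}

```text
time: 11.95
eef_pos: [0.498, -0.1735, 0.1443]
tcp_rot: [0.728, -0.686, 0.006, 0.004]
contact_force: [-0.1, -0.6, -7.4]
opening: 0.209
```

```bash
python3 - <<'E'
from st import *
n="scene";p,d=cams.read_camera(n); np.savez("pics/scene5.npz",p=p,d=d,W=cloud("scene",d))
from edge import edge
edge("pics/scene5.npz",.098)
E
```

```text
11.95 [ 497.98 -173.49  144.29] yaw -86.57 up in tool [ 0.0146 -0.0032] F [-0.05 -0.6  -7.38] T [ 0.01 -0.08 -0.03] 0.209
pts 192 tilt x,y mrad [  -6.4 -186.8] z@0 0.1113565388295712
y edge [-3.58000e-02  7.50568e+01]
x min/max [(np.float64(-49.6), np.float64(75.5)), (np.float64(-53.6), np.float64(75.9)), (np.float64(-60.7), np.float64(75.0))]
```

Request:
{"fn": "send_rows", "kwargs": {"motion": [0,0.1,0.2,0,1,0,0.05,0.3,0,1,0,0,0.3,0,1,0,0,0,0,1]}}

```text
time: 12.4
eef_pos: [0.496, -0.1735, 0.1352]
tcp_rot: [0.728, -0.686, 0.006, 0.004]
contact_force: [-0.3, 0.4, -7.4]
opening: 0.204
```

```bash
python3 - <<'E'
from st import *
E
```

```text
12.4 [ 496.04 -173.54  135.23] yaw -86.57 up in tool [ 0.0141 -0.0025] F [-0.32  0.36 -7.35] T [ 0.03  0.04 -0.03] 0.204
```

Request:
{"fn": "send_rows", "kwargs": {"motion": [0,0,0.2,0,1,0,0,0.2,0,1,0,0,0,0,1]}}

```text
time: 12.7
eef_pos: [0.4959, -0.1736, 0.1306]
tcp_rot: [0.728, -0.686, 0.006, 0.004]
contact_force: [0.5, 0.3, -7.2]
opening: 0.206
```

```bash
python3 - <<'E'
from st import *
E
```

```text
12.7 [ 495.95 -173.56  130.56] yaw -86.57 up in tool [ 0.0138 -0.002 ] F [ 0.45  0.25 -7.22] T [ 0.06 -0.03  0.05] 0.206
```

Request:
{"fn": "send_rows", "kwargs": {"motion": [0,0,0.2,0,1,0,0,0.15,0,1,0,0,0,0,1]}}

```text
time: 13.0
eef_pos: [0.4961, -0.1737, 0.1268]
tcp_rot: [0.728, -0.686, 0.006, 0.004]
contact_force: [-0.5, 0.1, -6.7]
opening: 0.212
```

```bash
python3 - <<'E'
from st import *
E
```

```text
13.0 [ 496.09 -173.69  126.84] yaw -86.57 up in tool [ 0.0139 -0.0023] F [-0.5   0.08 -6.72] T [-0.01  0.06  0.04] 0.212
```

Request:
{"fn": "send_rows", "kwargs": {"motion": [0,0,0.1,0,1,0,0,0.1,0,1,0,0,0,0,1]}}

```text
time: 13.3
eef_pos: [0.4963, -0.1739, 0.1251]
tcp_rot: [0.728, -0.686, 0.006, 0.004]
contact_force: [0.0, -0.3, -6.2]
opening: 0.204
```

```bash
python3 - <<'E'
from st import *
E
```

```text
13.3 [ 496.28 -173.92  125.13] yaw -86.56 up in tool [ 0.0144 -0.0026] F [ 0.   -0.27 -6.24] T [ 0.09 -0.06  0.  ] 0.204
```

Contact is beginning (weight is coming off). A bit more, to seat it under light load.

Request:
{"fn": "send_rows", "kwargs": {"motion": [0,0,0.15,0,1,0,0,0.15,0,1,0,0,0,0,1]}}

```text
time: 13.6
eef_pos: [0.4967, -0.1742, 0.1249]
tcp_rot: [0.728, -0.685, 0.006, 0.004]
contact_force: [-0.1, 0.5, -7.1]
opening: 0.208
```

```bash
python3 - <<'E'
from st import *
E
```

```text
13.6 [ 496.71 -174.23  124.87] yaw -86.54 up in tool [ 0.0146 -0.0024] F [-0.11  0.5  -7.11] T [ 0.06 -0.08  0.01] 0.208
```

Request:
{"fn": "send_rows", "kwargs": {"motion": [0,0,0.3,0,1,0,0,0.3,0,1,0,0,0,0,1]}}

```text
time: 13.9
eef_pos: [0.4973, -0.1743, 0.1251]
tcp_rot: [0.728, -0.685, 0.005, 0.005]
contact_force: [0.6, 0.6, -8.2]
opening: 0.21
```

```bash
python3 - <<'E'
from st import *
n="scene";p,d=cams.read_camera(n); np.savez("pics/scene6.npz",p=p,d=d,W=cloud("scene",d))
cv2.imwrite(f"pics/scene6.png",cv2.resize(p[150:270,240:380],None,fx=5,fy=5)[:,:,::-1])
from edge import edge
edge("pics/scene6.npz",.080)
E
```

```text
13.9 [ 497.27 -174.31  125.14] yaw -86.5 up in tool [ 0.0137 -0.0004] F [ 0.63  0.63 -8.22] T [ 0.12 -0.13  0.02] 0.21
pts 134 tilt x,y mrad [  -9.4 -232.6] z@0 0.09534889418982924
y edge [6.30000e-03 7.33324e+01]
x min/max [(np.float64(-44.8), np.float64(70.9)), (np.float64(-51.4), np.float64(76.4)), (np.float64(-50.1), np.float64(76.1))]
```

View pics/scene6.png

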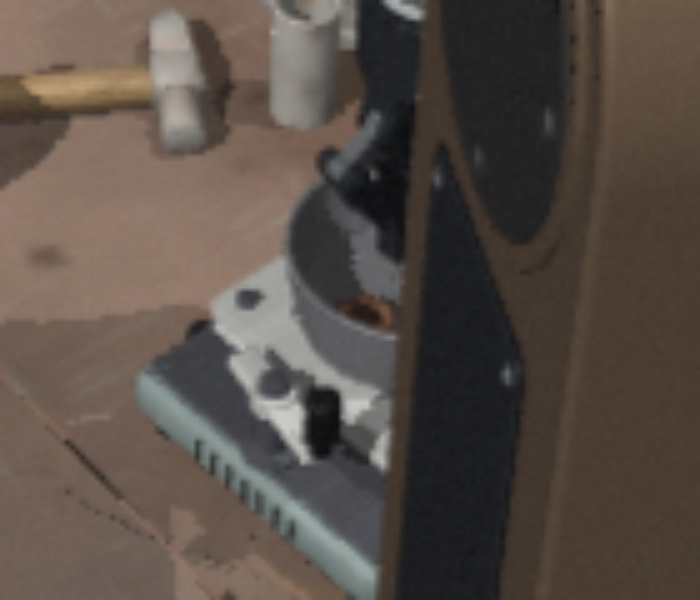

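Request:
{"fn": "send_rows", "kwargs": {"motion": [0,0,0.5,0,1]}}

```text
time: 14.05
eef_pos: [0.4975, -0.1745, 0.1244]
tcp_rot: [0.729, -0.685, 0.004, 0.005]
contact_force: [-18.6, 9.9, 38.2]
opening: 0.208
```

```bash
python3 - <<'E'
from st import *
E
```

```text
14.05 [ 497.46 -174.53  124.38] yaw -86.47 up in tool [0.0128 0.0023] F [-18.56   9.87  38.16] T [ 1.54  3.21 -0.01] 0.208
```

Request:
{"fn": "send_rows", "kwargs": {"motion": [0,0,0,0,1,0,0,0,0,1]}}

```text
time: 14.25
eef_pos: [0.4975, -0.1744, 0.125]
tcp_rot: [0.729, -0.685, 0.004, 0.005]
contact_force: [-0.8, -1.2, -5.0]
opening: 0.21
```

```bash
python3 - <<'E'
from st import *
E
```

```text
14.25 [ 497.54 -174.39  124.99] yaw -86.45 up in tool [0.0128 0.0021] F [-0.79 -1.18 -5.03] T [0.02 0.22 0.06] 0.21
```

Request:
{"fn": "send_rows", "kwargs": {"motion": [0,0,0,0,1.9,0,0,0,0,2.2,0,0,0,0,2.6,0,0,0,0,3.2,0,0,0,0,4,0,0,0,0,4], "grip_force": 20}}

```text
time: 14.85
eef_pos: [0.5014, -0.177, 0.1275]
tcp_rot: [0.728, -0.685, 0.01, 0.004]
contact_force: [0.7, 0.1, 0.7]
opening: 0.467
```

```bash
python3 - <<'E'
from st import *
n="scene";p,d=cams.read_camera(n); np.savez("pics/scene7.npz",p=p,d=d,W=cloud("scene",d))
from edge import edge
edge("pics/scene7.npz",.080)
E
```

```text
14.85 [ 501.4  -176.96  127.5 ] yaw -86.49 up in tool [ 0.0195 -0.0075] F [0.68 0.08 0.7 ] T [ 0.02  0.04 -0.02] 0.467
pts 147 tilt x,y mrad [  -3.6 -185. ] z@0 0.09229604722704349
y edge [-1.28000e-02  7.36735e+01]
x min/max [(np.float64(-44.4), np.float64(74.5)), (np.float64(-49.6), np.float64(72.0)), (np.float64(-55.5), np.float64(73.8))]
```

Request:
{"fn": "send_rows", "kwargs": {"motion": [-0.1,0,-0.5,0,4,-0.1,0,-1,0,4,-0.1,0,-1.5,0,4,0,0,-2,0,4,0,0,-2,0,4,0,0,-1,0,4,0,0,-0.3,0,4,0,0,0,0,4]}}

```text
time: 15.7
eef_pos: [0.5007, -0.1717, 0.2174]
tcp_rot: [0.729, -0.685, 0.011, 0.004]
contact_force: [-0.2, 0.1, -0.4]
opening: 0.466
```

```bash
python3 - <<'E'
from st import *
plan([(444,-66,p[2],-137,8)],4)
E
```

```text
15.7 [ 500.72 -171.73  217.4 ] yaw -86.47 up in tool [ 0.0209 -0.0099] F [-0.16  0.11 -0.41] T [-0.03  0.01 -0.07] 0.466
-1.36,0.63,-0,0.11,4,  -1.29,0.77,-0,0.11,4,  -1.19,0.91,-0,0.111,4,  -1.09,1.03,-0,0.11,4,  -0.96,1.15,-0,0.11,4,  -0.84,1.25,-0,0.11,4,  -0.69,1.33,-0,0.111,4,  -0.54,1.4,-0,0.11,4
end [444.  -66.  217.4] -137.01
```

Request:
{"fn": "send_rows", "kwargs": {"motion": [-3,0.6,0,0.11,4,-3,0.7,0,0.11,4,-3,1.2,0,0.11,4,-3,1.5,0,0.11,4,-3,2,0,0.11,4,-3,2.3,0,0.11,4,-2.7,2.7,0,0.11,4,-2.5,3,0,0.11,4,0,0,0,0,4]}}

```text
time: 16.6
eef_pos: [0.4444, 0.1109, 0.202]
tcp_rot: [-0.347, 0.938, -0.008, -0.004]
contact_force: [0.3, -0.1, 0.1]
opening: 0.468
```

```bash
python3 - <<'E'
from st import *
for n in("scene","top"):
    q,d=cams.read_camera(n);W=cloud(n,d);np.savez(f"pics/{n}8.npz",p=q,d=d,W=W);
    cv2.imwrite(f"pics/{n}8.png",cv2.resize(q[150:290,250:400],None,fx=4,fy=4,interpolation=cv2.INTER_CUBIC)[:,:,::-1])
    for z0,z1 in((.075,.084),):
        m=(W[...,2]>z0)&(W[...,2]<z1)&(abs(W[...,0]-.495)<.09)&(abs(W[...,1]+.173)<.085); X=W[m]; X=X[np.hypot(X[:,0]-.495,X[:,1]+.173)>.078]
        A=np.c_[X[:,0]-.495,X[:,1]+.173,np.ones(len(X))]; w=np.ones(len(X),bool)
        for _ in range(6):
            c=np.linalg.lstsq(A[w],X[w,2],rcond=None)[0]; w=abs(X[:,2]-A@c)<.0015
        print(n,len(X),w.sum(),np.round(c*1000,1), cv2.minAreaRect((X[w][:,:2]*1000).astype(np.float32)))
E
```

```text
16.6 [444.42 110.88 202.05] yaw -139.37 up in tool [ 0.0136 -0.0111] F [ 0.29 -0.11  0.05] T [ 0.01 -0.03  0.02] 0.468
scene 135 68 [-10.3   9.6  78.8] ((480.90338134765625, -101.13631439208984), (139.69952392578125, 31.960771560668945), 17.24684715270996)
top 400 222 [-2.7  1.6 79.5] ((496.980224609375, -175.958984375), (149.67123413085938, 149.5216064453125), 2.4464633464813232)
```

View pics/scene8.png

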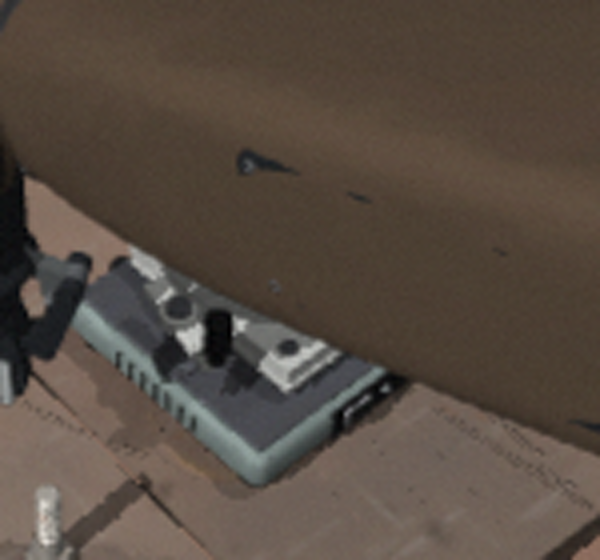

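View pics/top8.png

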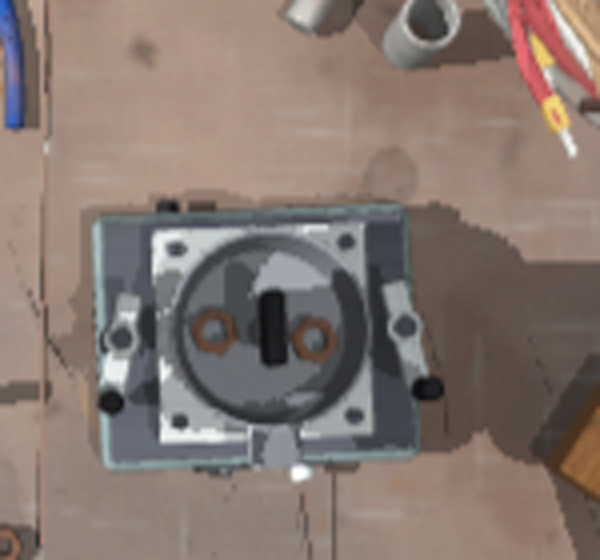

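The bowl is home: plate top at 79.5 mm, tilt under 3 mrad, both nuts in it, lip to the panel. Next is the left knob.

```bash
python3 - <<'E'
from st import *
from fit import rect
W=np.load("pics/top8.npz")['W']; rect(W,(.4,.6,-.12,-.03),.122,.145,"kL top"); rect(W,(.4,.6,-.33,-.23),.122,.145,"kR top")
W=np.load("pics/scene8.npz")['W']; rect(W,(.4,.6,-.12,-.03),.122,.145,"kL scene")
plan([(443.5,-66.5,190,-137,9)],4,ramp=True)
E
```

```text
16.7 [445.3  108.21 202.27] yaw -139.36 up in tool [ 0.0143 -0.0127] F [ 0.04 -0.32 -0.1 ] T [-0.01  0.   -0.01] 0.469
kL top 49 c [ 496.2 -112.6] size [73.7 11.2] ang 0.56 z 129.9
kR top 72 c [ 497.8 -237.2] size [79.4 13.7] ang 0.04 z 128.7
kL scene 47 c [442.7 -65.2] size [14.7 14.8] ang 49.18 z 131.5
0.39,-0.45,0.04,-0.001,4,  1.06,-1.21,0.11,-0.004,4,  1.55,-1.74,0.17,-0.006,4,  1.83,-2.05,0.19,-0.006,4,  1.95,-2.15,0.21,-0.007,4,  1.87,-2.03,0.19,-0.007,4,  1.58,-1.7,0.16,-0.005,4,  1.11,-1.17,0.12,-0.004,4,  0.41,-0.43,0.04,-0.001,4
end [443.5 -66.5 190. ] -137.01
```

Request:
{"fn": "send_rows", "kwargs": {"motion": [0.4,-0.5,0,0,4,1.1,-1.2,0.1,-0.005,4,1.6,-1.7,0.2,-0.005,4,1.8,-2.1,0.2,-0.005,4,2,-2.2,0.2,-0.005,4,1.9,-2,0.2,-0.005,4,1.6,-1.7,0.2,-0.005,4,1.1,-1.2,0.1,-0.005,4,0.4,-0.4,0,0,4,0,0,0,0,4]}}

```text
time: 17.7
eef_pos: [0.44, -0.0898, 0.1916]
tcp_rot: [-0.357, 0.934, -0.009, -0.007]
contact_force: [-0.1, 0.3, -0.1]
opening: 0.467
```

```bash
python3 - <<'E'
from st import *
plan([(443,-66,150,-137,4),(443,-66,106,-137,5)],4,ramp=False)
E
```

```text
17.7 [440.   -89.82 191.58] yaw -138.13 up in tool [ 0.0192 -0.012 ] F [-0.06  0.25 -0.12] T [0.05 0.03 0.04] 0.467
-0.45,0.39,1.04,-0.005,4,  -0.46,0.39,1.04,-0.005,4,  -0.46,0.39,1.04,-0.005,4,  -0.46,0.39,1.04,-0.005,4,  0,-0,0.88,0,4,  0,-0,0.88,0,4,  0,-0,0.88,0,4,  0,-0,0.88,0,4,  0,-0,0.88,0,4
end [443. -66. 106.] -136.98
```

Request:
{"fn": "send_rows", "kwargs": {"motion": [-0.5,0.4,0.8,0,4,-0.5,0.4,0.8,0,4,-0.5,0.4,0.8,0,4,-0.3,0.3,0.4,0,4,0,0,0,0,4]}}

```text
time: 18.2
eef_pos: [0.4425, -0.0632, 0.1594]
tcp_rot: [-0.358, 0.934, -0.008, -0.007]
contact_force: [-1.1, 0.3, 0.6]
opening: 0.463
```

```bash
python3 - <<'E'
from st import *
plan([(443,-66,106,-137,5)],4,ramp=False)
E
```

```text
18.2 [442.5  -63.21 159.43] yaw -138.01 up in tool [ 0.0196 -0.0093] F [-1.07  0.29  0.61] T [-0.02 -0.02  0.02] 0.463
0.03,-0.05,1.07,-0.004,4,  0.03,-0.05,1.07,-0.003,4,  0.03,-0.04,1.07,-0.004,4,  0.03,-0.05,1.06,-0.003,4,  0.03,-0.05,1.07,-0.004,4
end [443. -66. 106.] -136.98
```

Request:
{"fn": "send_rows", "kwargs": {"motion": [0.1,-0.1,0.8,0,4,0.05,-0.1,1,0,4,0,0,1,0,4,0,0,1,0,4,0,0,0.7,0,4,0,0,0.2,0,4,0,0,0,0,4]}}

```text
time: 18.9
eef_pos: [0.442, -0.0664, 0.1076]
tcp_rot: [-0.359, 0.933, -0.008, -0.008]
contact_force: [0.0, 0.5, 0.2]
opening: 0.466
```

```bash
python3 - <<'E'
from st import *
q,d=cams.read_camera("scene")
cv2.imwrite(f"pics/scene9.png",cv2.resize(q[150:290,240:380],None,fx=4,fy=4,interpolation=cv2.INTER_CUBIC)[:,:,::-1])
E
```

```text
18.9 [441.99 -66.41 107.59] yaw -137.94 up in tool [ 0.0205 -0.0083] F [0.03 0.47 0.15] T [ 0.01  0.   -0.03] 0.466
```

View pics/scene9.png

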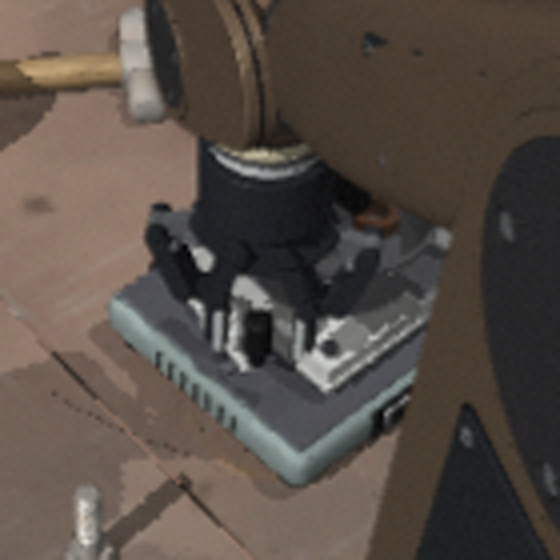

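Request:
{"fn": "send_rows", "kwargs": {"motion": [0,0,0,0,1.5,0,0,0,0,1.5,0,0,0,0,1.5,0,0,0,0,1.5,0,0,0,0,1.5], "grip_force": 25}}

```text
time: 19.45
eef_pos: [0.443, -0.0665, 0.1085]
tcp_rot: [-0.359, 0.933, -0.008, -0.006]
contact_force: [-0.0, 0.3, -2.7]
opening: 0.202
```

```bash
cat > arc.py <<'E'
from st import *
def arc(piv,a1,n,grip,spin=0.0,da=0):
    """from current TCP around pivot by to world angle a1 deg; rotate tool by spin fraction"""
    v=p[:2]-piv; a0=np.degrees(np.arctan2(v[1],v[0]))%360; print("radius",round(np.hypot(*v),1),"a0",round(a0,1))
    way=[]; pts=[]
    for k in range(1,n+1):
        a=a0+(a1-a0)*k/n; way.append((piv[0]+45*np.cos(np.radians(a)),piv[1]+45*np.sin(np.radians(a)),p[2],y+spin*(a-a0),1))
    plan(way,grip)
E
python3 - <<'E'
from arc import *
arc(np.array([488.6,-73.2]),93.4,14,1.5,spin=0.3)
E
```

```text
19.45 [442.98 -66.55 108.47] yaw -137.97 up in tool [ 0.018  -0.0109] F [-0.04  0.32 -2.69] T [ 0.11 -0.17  0.03] 0.202
radius 46.1 a0 171.7
-0.42,0.18,-0,0.029,1.5,  -0.37,0.24,-0,0.03,1.5,  -0.38,0.21,-0,0.029,1.5,  -0.4,0.19,-0,0.029,1.5,  -0.41,0.16,-0,0.029,1.5,  -0.42,0.13,-0,0.03,1.5,  -0.43,0.1,-0,0.029,1.5,  -0.43,0.07,-0,0.029,1.5,  -0.44,0.04,-0,0.03,1.5,  -0.44,0.02,-0,0.029,1.5,  -0.44,-0.02,-0,0.029,1.5,  -0.43,-0.05,-0,0.029,1.5
-0.43,-0.08,-0,0.03,1.5,  -0.43,-0.1,-0,0.029,1.5
end [485.9 -28.3 108.5] -161.46
```

Request:
{"fn": "send_rows", "kwargs": {"motion": [-0.4,0.2,0,0.03,1.5,-0.4,0.2,0,0.03,1.5,-0.4,0.2,0,0.03,1.5,-0.4,0.2,0,0.03,1.5]}}

```text
time: 19.85
eef_pos: [0.4455, -0.0541, 0.1084]
tcp_rot: [-0.3, 0.954, -0.011, -0.015]
contact_force: [-3.7, -5.1, 1.1]
opening: 0.198
```

```bash
python3 - <<'E'
from arc import *
arc(np.array([488.6,-73.2]),93.4,11,1.5,spin=0.3)
E
```

```text
19.85 [445.52 -54.11 108.39] yaw -145.08 up in tool [ 0.0349 -0.0121] F [-3.71 -5.15  1.1 ] T [-0.64  0.33 -0.22] 0.198
radius 47.1 a0 156.1
-0.5,0.03,-0,0.03,1.5,  -0.41,0.19,-0,0.03,1.5,  -0.42,0.15,-0,0.03,1.5,  -0.43,0.13,-0,0.029,1.5,  -0.44,0.09,-0,0.03,1.5,  -0.44,0.07,-0,0.03,1.5,  -0.45,0.03,-0,0.03,1.5,  -0.44,0.01,-0,0.03,1.5,  -0.45,-0.03,-0,0.03,1.5,  -0.44,-0.06,-0,0.029,1.5,  -0.44,-0.09,-0,0.03,1.5
end [485.9 -28.3 108.4] -163.87
```

Request:
{"fn": "send_rows", "kwargs": {"motion": [-0.6,0,0,0.02,1.5,-0.5,0.2,0,0.02,1.5,-0.5,0.2,0,0.02,1.5,-0.5,0.1,0,0.02,1.5,-0.5,0.1,0,0.02,1.5]}}

```text
time: 20.35
eef_pos: [0.4544, -0.0365, 0.1081]
tcp_rot: [-0.249, 0.968, -0.009, -0.03]
contact_force: [-6.0, -2.5, 3.6]
opening: 0.195
```

```bash
python3 - <<'E'
from arc import *
arc(np.array([488.6,-73.2]),93.4,8,1.5,spin=0.3)
E
```

```text
20.35 [454.41 -36.52 108.11] yaw -151.21 up in tool [ 0.0635 -0.0031] F [-5.97 -2.54  3.64] T [-0.37  0.44 -0.21] 0.195
radius 50.1 a0 133.0
-0.51,-0.42,-0,0.026,1.5,  -0.38,0.06,-0,0.026,1.5,  -0.39,0.03,-0,0.026,1.5,  -0.39,0.01,-0,0.026,1.5,  -0.39,-0.02,-0,0.026,1.5,  -0.38,-0.03,-0,0.025,1.5,  -0.39,-0.07,-0,0.026,1.5,  -0.37,-0.08,-0,0.026,1.5
end [485.9 -28.3 108.1] -163.07
```

Request:
{"fn": "send_rows", "kwargs": {"motion": [0,0,0,0,2.6,0,0,0,0,2.6,0,0,0,0,2.6]}}

```text
time: 20.65
eef_pos: [0.4549, -0.0366, 0.1089]
tcp_rot: [-0.249, 0.968, -0.01, -0.03]
contact_force: [-0.3, -0.7, -0.2]
opening: 0.306
```

```bash
python3 - <<'E'
from arc import *
arc(np.array([488.6,-73.2]),93.4,8,2.6,spin=0.3)
q,d=cams.read_camera("scene"); np.savez("pics/scene10.npz",W=cloud("scene",d))
cv2.imwrite(f"pics/scene10.png",cv2.resize(q[150:290,240:380],None,fx=4,fy=4,interpolation=cv2.INTER_CUBIC)[:,:,::-1])
E
```

```text
20.65 [454.88 -36.65 108.91] yaw -151.13 up in tool [ 0.063  -0.0042] F [-0.27 -0.74 -0.16] T [ 0.   -0.02  0.04] 0.306
radius 49.7 a0 132.7
-0.49,-0.38,-0,0.026,2.6,  -0.38,0.05,-0,0.025,2.6,  -0.39,0.03,-0,0.026,2.6,  -0.38,0.01,-0,0.026,2.6,  -0.39,-0.02,-0,0.026,2.6,  -0.38,-0.04,-0,0.025,2.6,  -0.38,-0.06,-0,0.026,2.6,  -0.38,-0.08,-0,0.026,2.6
end [485.9 -28.2 108.9] -162.94
```

View pics/scene10.png

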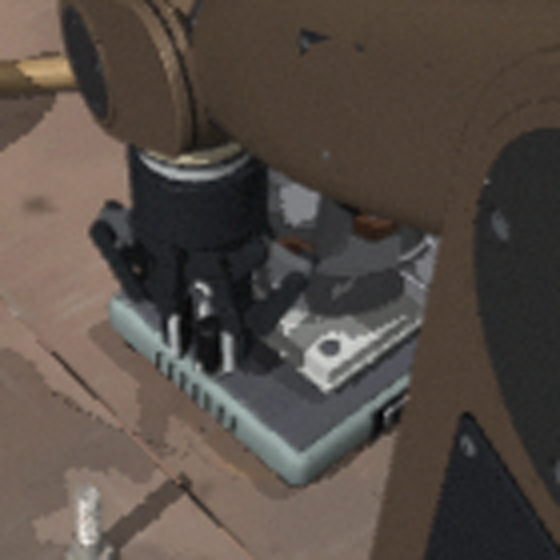

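Request:
{"fn": "send_rows", "kwargs": {"motion": [-0.6,-0.1,0,0.02,2.6,-0.6,-0.1,0,0.02,2.6,-0.5,-0.1,0,0.02,2.6,-0.5,-0.1,0,0.02,2.6]}}

```text
time: 21.1
eef_pos: [0.474, -0.029, 0.1063]
tcp_rot: [-0.207, 0.978, -0.009, -0.035]
contact_force: [-3.3, 0.5, 2.0]
opening: 0.301
```

```bash
python3 - <<'E'
from arc import *
arc(np.array([488.6,-73.2]),93.4-9,5,2.6,spin=0.3)
E
```

```text
21.1 [473.96 -29.04 106.32] yaw -156.11 up in tool [ 0.0712 -0.0034] F [-3.28  0.47  1.99] T [ 0.07  0.56 -0.02] 0.301
radius 46.5 a0 108.3
-0.36,-0.2,-0,0.025,2.6,  -0.37,-0.08,-0,0.025,2.6,  -0.36,-0.09,-0,0.025,2.6,  -0.36,-0.12,-0,0.025,2.6,  -0.35,-0.14,-0,0.025,2.6
end [493.  -28.4 106.3] -163.28
```

Request:
{"fn": "send_rows", "kwargs": {"motion": [-0.5,-0.2,-0.05,0.02,2.6,-0.5,-0.2,-0.05,0.02,2.6,-0.5,-0.2,-0.05,0.02,2.6,-0.5,-0.2,-0.05,0,2.6]}}

```text
time: 21.5
eef_pos: [0.4891, -0.0278, 0.1051]
tcp_rot: [-0.175, 0.983, -0.007, -0.048]
contact_force: [-26.4, -0.1, 17.4]
opening: 0.304
```

```bash
python3 - <<'E'
from arc import *
arc(np.array([488.6,-73.2]),93.4-9,5,2.6,spin=0.3)
E
```

```text
21.5 [489.07 -27.76 105.08] yaw -159.8 up in tool [0.0963 0.0034] F [-26.42  -0.11  17.37] T [-0.15  4.26 -0.24] 0.304
radius 45.4 a0 89.4
-0.06,-0.07,-0,0.005,2.6,  -0.07,-0.03,-0,0.005,2.6,  -0.07,-0.03,-0,0.006,2.6,  -0.07,-0.03,-0,0.005,2.6,  -0.08,-0.03,-0,0.005,2.6
end [493.  -28.4 105.1] -161.29
```

Request:
{"fn": "send_rows", "kwargs": {"motion": [0,0,0,0,2.6,0,0,0,0,4,0,0,0,0,4,0,0,0,0,4]}}

```text
time: 21.9
eef_pos: [0.492, -0.0291, 0.1065]
tcp_rot: [-0.174, 0.984, -0.009, -0.046]
contact_force: [0.4, 0.1, 0.7]
opening: 0.464
```

```bash
python3 - <<'E'
from st import *
E
```

```text
21.9 [491.98 -29.05 106.47] yaw -159.93 up in tool [ 0.0935 -0.0008] F [0.37 0.06 0.66] T [ 0.05 -0.03  0.02] 0.464
```

Request:
{"fn": "send_rows", "kwargs": {"motion": [0,0,-0.5,0,4,0.1,0,-1,0,4,0.1,0,-1.5,0,4,0.2,0,-2,0,4,0.2,0,-2,0,4,0.2,0,-2,0,4,0.1,0,-1,0,4,0,0,0,0,4]}}

```text
time: 22.7
eef_pos: [0.4951, -0.0293, 0.2164]
tcp_rot: [-0.174, 0.984, -0.01, -0.041]
contact_force: [0.7, 0.1, -1.4]
opening: 0.469
```

```bash
python3 - <<'E'
from st import *
print(s['qpos'])
n="scene";q,d=cams.read_camera(n); W=cloud(n,d)
from fit import rect
rect(W,(.4,.6,-.12,-.0),.122,.145,"kL scene")
cv2.imwrite(f"pics/scene11.png",cv2.resize(q[150:290,240:380],None,fx=4,fy=4,interpolation=cv2.INTER_CUBIC)[:,:,::-1])
E
```

```text
22.7 [495.09 -29.29 216.41] yaw -159.99 up in tool [ 0.0844 -0.0061] F [ 0.72  0.1  -1.39] T [-0.   -0.03  0.  ] 0.469
[-0.23743541 -0.05672399  1.98149199 -0.05405437  1.28420654  2.57162101]
kL scene 71 c [ 495.6 -112.1] size [84.2 15. ] ang 0.25 z 128.3
```

View pics/scene11.png

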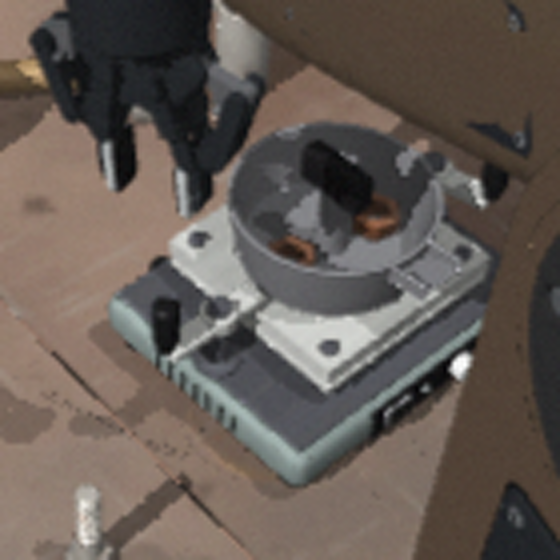

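```bash
python3 - <<'E'
from st import *
W=cloud("scene",cams.read_camera("scene")[1])
from fit import rect
rect(W,(.4,.6,-.06,-.0),.122,.145,"kL scene")
rect(W,(.4,.6,-.33,-.25),.122,.145,"kR scene")
plan([(457,-284,215,-36,17)],4)
E
```

```text
22.75 [494.79 -29.22 215.62] yaw -159.98 up in tool [ 0.0853 -0.0055] F [ 0.51 -0.58  0.09] T [ 0.04 -0.08 -0.02] 0.471
kL scene 47 c [484.2 -27.2] size [15.6 16.7] ang 70.58 z 132.5
kR scene 6 c [ 451.7 -276.5] size [11.1  2.8] ang 38.89 z 124.0
0.72,-1.33,-0,-0.127,4,  0.88,-1.24,-0.01,-0.128,4,  1.03,-1.11,-0,-0.127,4,  1.17,-0.97,-0,-0.127,4,  1.27,-0.81,-0.01,-0.127,4,  1.37,-0.65,-0,-0.128,4,  1.45,-0.46,-0.01,-0.127,4,  1.48,-0.28,0,-0.127,4,  1.52,-0.09,-0,-0.128,4,  1.51,0.1,-0.01,-0.127,4,  1.49,0.3,0,-0.127,4,  1.43,0.48,-0,-0.127,4
1.37,0.66,-0.01,-0.128,4,  1.27,0.83,-0,-0.127,4,  1.15,0.98,-0,-0.127,4,  1.02,1.12,-0.01,-0.128,4,  0.87,1.24,-0,-0.127,4
end [ 457. -284.  215.] -35.99
```

Request:
{"fn": "send_rows", "kwargs": {"motion": [0.7,-1.3,0,-0.12,4,0.9,-1.2,0,-0.13,4,1,-1.1,0,-0.13,4,1.2,-1,0,-0.13,4,1.3,-0.8,0,-0.13,4,1.4,-0.6,0,-0.13,4,1.5,-0.5,0,-0.13,4,1.5,-0.3,0,-0.13,4,1.5,-0.1,0,-0.13,4,1.5,0.1,0,-0.13,4]}}

```text
time: 23.8
eef_pos: [0.4678, -0.1804, 0.2038]
tcp_rot: [0.749, -0.66, -0.033, 0.043]
contact_force: [0.4, 0.1, 0.6]
opening: 0.463
```

```bash
python3 - <<'E'
from st import *
plan([(457,-284,195,-36,8)],4)
E
```

```text
23.8 [ 467.8  -180.38  203.84] yaw -82.77 up in tool [0.0083 0.1081] F [0.36 0.07 0.59] T [ 0.03 -0.1   0.01] 0.463
1.27,0.3,0.11,-0.102,4,  1.23,0.42,0.11,-0.102,4,  1.18,0.55,0.11,-0.102,4,  1.12,0.66,0.11,-0.102,4,  1.05,0.78,0.11,-0.102,4,  0.96,0.88,0.11,-0.102,4,  0.86,0.97,0.11,-0.102,4,  0.77,1.05,0.11,-0.102,4
end [ 457. -284.  195.] -36.01
```

```bash
cat > plan3.py <<'E'
from st import *
def plan3(way,grip):
    M=m.copy(); P=p.copy(); Y=y; out=[]
    for x,yy,z,ty,n in way:
        p0,y0=P.copy(),Y
        for a in np.linspace(0,1,n+1)[1:]:
            d=M.T@(p0+(np.array([x,yy,z])-p0)*a-P)/10; sp=-np.radians(y0+(ty-y0)*a-Y)
            r=np.r_[np.round(d,2),round(sp,3)]; out.append([*r,grip]); P=P+M@r[:3]*10; M=M@R.from_euler('z',r[3]).as_matrix(); Y-=np.degrees(r[3])
    for i in range(0,len(out),12): print(",  ".join(",".join(f"{v:g}" for v in r) for r in out[i:i+12]))
    print("end",np.round(P,1),round(Y,1))
E
python3 - <<'E'
from plan3 import *
plan3([(457,-284,205,-36,8)],4)
E
```

```text
23.8 [ 467.8  -180.38  203.84] yaw -82.77 up in tool [0.0083 0.1081] F [0.36 0.07 0.59] T [ 0.03 -0.1   0.01] 0.463
1.27,0.3,0.03,-0.102,4,  1.23,0.42,0.03,-0.102,4,  1.18,0.55,0.02,-0.102,4,  1.12,0.66,0.03,-0.102,4,  1.05,0.77,0.03,-0.102,4,  0.96,0.88,0.03,-0.102,4,  0.87,0.97,0.03,-0.102,4,  0.76,1.06,0.02,-0.102,4
end [ 457.  -284.   205.1] -36.0
```

Request:
{"fn": "send_rows", "kwargs": {"motion": [1.3,0.3,0,-0.1,4,1.2,0.4,0,-0.1,4,1.2,0.6,0,-0.1,4,1.1,0.7,0,-0.1,4,1.1,0.8,0,-0.1,4,1,0.9,0,-0.1,4,0.9,1,0,-0.1,4,0.8,1,0,-0.1,4,0,0,0,0,4]}}

```text
time: 24.7
eef_pos: [0.4506, -0.2868, 0.1902]
tcp_rot: [0.952, -0.3, -0.061, 0.022]
contact_force: [0.3, -0.8, -0.5]
opening: 0.469
```

```bash
python3 - <<'E'
from plan3 import *
print(m)
for n in("top","scene"):
    q,d=cams.read_camera(n)
    cv2.imwrite(f"pics/{n}12.png",cv2.resize(q[150:290,260:420],None,fx=4,fy=4,interpolation=cv2.INTER_CUBIC)[:,:,::-1])
plan3([(457,-284,160,-36,5)],4)
E
```

```text
24.7 [ 450.6  -286.83  190.18] yaw -35.27 up in tool [-0.1023  0.0773] F [ 0.31 -0.76 -0.52] T [-0.05 -0.04 -0.05] 0.469
[[ 0.81214328 -0.56920998 -0.12815337]
 [-0.57442159 -0.81854677 -0.00458552]
 [-0.10228941  0.07733816 -0.99174376]]
0.13,-0.17,0.58,0.003,4,  0.14,-0.16,0.58,0.002,4,  0.13,-0.17,0.59,0.003,4,  0.13,-0.17,0.58,0.002,4,  0.13,-0.16,0.58,0.003,4
end [ 457. -284.  160.] -36.0
```

View pics/scene12.png

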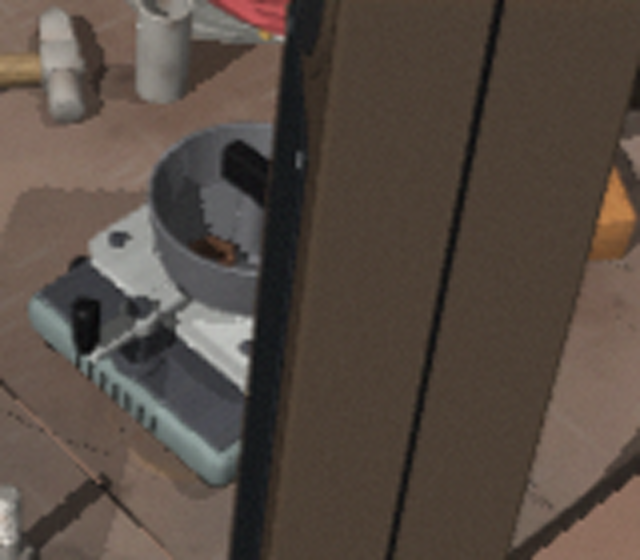

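View pics/top12.png

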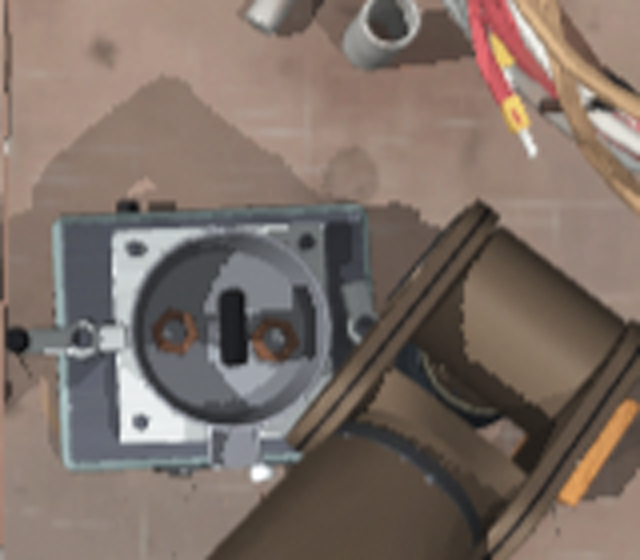

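Request:
{"fn": "send_rows", "kwargs": {"motion": [0.1,-0.2,0.4,0,4,0.1,-0.2,0.6,0,4,0.1,-0.1,0.6,0,4,0.1,-0.1,0.4,0,4,0,0,0,0,4]}}

```text
time: 25.3
eef_pos: [0.4548, -0.2798, 0.1661]
tcp_rot: [0.951, -0.302, -0.062, 0.021]
contact_force: [-1.5, 0.0, 0.3]
opening: 0.467
```

```bash
python3 - <<'E'
from plan3 import *
plan3([(455.5,-284,110,-36,6)],4)
E
```

```text
25.3 [ 454.78 -279.77  166.1 ] yaw -35.41 up in tool [-0.1055  0.0765] F [-1.46  0.03  0.3 ] T [-0.   -0.07 -0.  ] 0.467
0.15,-0.02,0.93,0.002,4,  0.15,-0.02,0.92,0.001,4,  0.15,-0.02,0.93,0.002,4,  0.15,-0.02,0.92,0.002,4,  0.15,-0.03,0.93,0.002,4,  0.14,-0.02,0.92,0.001,4
end [ 455.5 -284.   110. ] -36.0
```

Request:
{"fn": "send_rows", "kwargs": {"motion": [0.2,0,0.5,0,4,0.2,0,0.9,0,4,0.2,0,0.4,0,4,0,0,0,0,4]}}

```text
time: 25.7
eef_pos: [0.4576, -0.2835, 0.146]
tcp_rot: [0.951, -0.302, -0.062, 0.021]
contact_force: [-1.0, -0.0, -0.1]
opening: 0.468
```

```bash
python3 - <<'E'
from plan3 import *
plan3([(455.5,-284,110,-36,4)],4)
E
```

```text
25.7 [ 457.64 -283.47  145.99] yaw -35.41 up in tool [-0.1053  0.0766] F [-0.97 -0.04 -0.08] T [ 0.   -0.07  0.01] 0.468
0.06,-0.03,0.9,0.003,4,  0.06,-0.03,0.9,0.002,4,  0.06,-0.02,0.9,0.003,4,  0.06,-0.03,0.9,0.002,4
end [ 455.5 -284.   110. ] -36.0
```

Request:
{"fn": "send_rows", "kwargs": {"motion": [0.05,0,0.5,0,4,0.05,0,0.8,0,4,0.05,0,0.9,0,4,0.05,0,0.8,0,4,0,0,0.3,0,4,0,0,0,0,4]}}

```text
time: 26.3
eef_pos: [0.4544, -0.2848, 0.1097]
tcp_rot: [0.951, -0.302, -0.062, 0.02]
contact_force: [-0.3, -0.3, -0.3]
opening: 0.468
```

```bash
python3 - <<'E'
from plan3 import *
plan3([(455.5,-284,110,-36,4)],4)
q,d=cams.read_camera("top")
cv2.imwrite(f"pics/top13.png",cv2.resize(q[150:290,260:420],None,fx=4,fy=4,interpolation=cv2.INTER_CUBIC)[:,:,::-1])
E
```

```text
26.3 [ 454.4  -284.83  109.67] yaw -35.43 up in tool [-0.1062  0.0765] F [-0.27 -0.34 -0.3 ] T [ 0.02 -0.07  0.03] 0.468
0.01,-0.03,-0.01,0.002,4,  0.01,-0.03,-0.01,0.003,4,  0.01,-0.04,-0.02,0.002,4,  0.01,-0.03,-0.01,0.003,4
end [ 455.5 -284.   110. ] -36.0
```

View pics/top13.png

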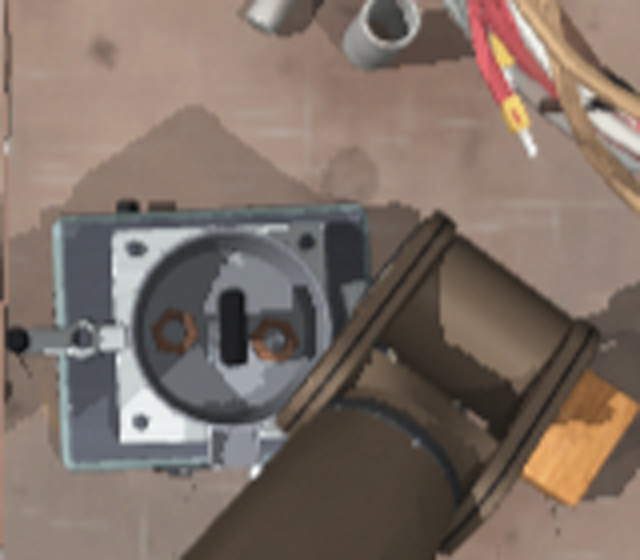

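Request:
{"fn": "send_rows", "kwargs": {"motion": [0,0,0,0,1.5,0,0,0,0,1.5,0,0,0,0,1.5,0,0,0,0,1.5], "grip_force": 20}}

```text
time: 26.75
eef_pos: [0.4543, -0.2849, 0.1103]
tcp_rot: [0.951, -0.302, -0.062, 0.021]
contact_force: [-1.2, 1.5, -1.3]
opening: 0.22
```

```bash
python3 - <<'E'
from plan3 import *
E
```

```text
26.75 [ 454.34 -284.91  110.33] yaw -35.42 up in tool [-0.1056  0.077 ] F [-1.16  1.46 -1.31] T [-0.13 -0.18  0.01] 0.22
```

Request:
{"fn": "send_rows", "kwargs": {"motion": [0,0,0,0,2.6,0,0,0,0,2.6]}}

```text
time: 26.95
eef_pos: [0.4548, -0.2852, 0.1109]
tcp_rot: [0.951, -0.302, -0.061, 0.021]
contact_force: [-1.2, -0.7, -0.4]
opening: 0.305
```

```bash
cat > arc3.py <<'E'
from plan3 import *
def arc3(piv,a1,n,grip,spin,lead=0,z=None):
    v=p[:2]-piv; a0=np.degrees(np.arctan2(v[1],v[0]))%360; print("radius",round(np.hypot(*v),1),"a0",round(a0,1))
    plan3([(piv[0]+45*np.cos(np.radians(a)),piv[1]+45*np.sin(np.radians(a)),z or p[2],y+spin*(a-a0),1) for a in a0+(a1-a0)*np.arange(1,n+1)/n],grip)
E
python3 - <<'E'
from arc3 import *
arc3(np.array([500.4,-272.9]),273.4+10,16,2.6,.3,z=111)
E
```

```text
26.95 [ 454.79 -285.17  110.86] yaw -35.42 up in tool [-0.1043  0.0769] F [-1.21 -0.68 -0.4 ] T [-0.   -0.04 -0.01] 0.305
radius 47.2 a0 195.1
0.48,0.09,-0.06,-0.029,2.6,  0.37,0.24,-0.02,-0.029,2.6,  0.37,0.21,-0.03,-0.029,2.6,  0.39,0.19,-0.03,-0.029,2.6,  0.4,0.16,-0.03,-0.029,2.6,  0.42,0.13,-0.04,-0.028,2.6,  0.41,0.11,-0.04,-0.029,2.6,  0.43,0.07,-0.05,-0.029,2.6,  0.43,0.05,-0.05,-0.029,2.6,  0.43,0.02,-0.05,-0.029,2.6,  0.43,-0.01,-0.05,-0.029,2.6,  0.42,-0.04,-0.06,-0.029,2.6
0.43,-0.07,-0.05,-0.029,2.6,  0.42,-0.1,-0.06,-0.029,2.6,  0.41,-0.13,-0.06,-0.029,2.6,  0.4,-0.15,-0.05,-0.029,2.6
end [ 510.8 -316.7  111. ] -8.9
```

Request:
{"fn": "send_rows", "kwargs": {"motion": [0.5,0.1,-0.05,-0.02,2.6,0.4,0.2,-0.05,-0.02,2.6,0.4,0.2,-0.05,-0.02,2.6,0.4,0.2,-0.05,-0.02,2.6,0.4,0.2,-0.05,-0.02,2.6]}}

```text
time: 27.45
eef_pos: [0.4625, -0.3032, 0.1105]
tcp_rot: [0.966, -0.249, -0.073, 0.016]
contact_force: [-4.1, 0.8, 0.8]
opening: 0.304
```

```bash
python3 - <<'E'
from arc3 import *
arc3(np.array([500.4,-272.9]),273.4+10,10,2.6,.3,z=111)
E
```

```text
27.45 [ 462.52 -303.24  110.48] yaw -29.14 up in tool [-0.1322  0.0679] F [-4.07  0.79  0.77] T [ 0.11  0.59 -0.  ] 0.304
radius 48.5 a0 218.7
0.6,-0.15,-0.14,-0.034,2.6,  0.49,0.13,-0.06,-0.034,2.6,  0.49,0.09,-0.06,-0.034,2.6,  0.51,0.05,-0.07,-0.034,2.6,  0.5,0.01,-0.07,-0.033,2.6,  0.5,-0.03,-0.08,-0.034,2.6,  0.5,-0.07,-0.07,-0.034,2.6,  0.49,-0.11,-0.08,-0.034,2.6,  0.48,-0.14,-0.07,-0.034,2.6,  0.47,-0.19,-0.08,-0.034,2.6
end [ 510.9 -316.7  111. ] -9.7
```

Request:
{"fn": "send_rows", "kwargs": {"motion": [0.6,-0.1,-0.1,-0.02,2.6,0.5,0.1,-0.1,-0.02,2.6,0.5,0.1,-0.1,-0.02,2.6,0.5,0,-0.1,-0.02,2.6,0.5,0,-0.1,-0.02,2.6]}}

```text
time: 27.95
eef_pos: [0.4838, -0.3194, 0.1105]
tcp_rot: [0.978, -0.195, -0.078, 0.015]
contact_force: [-3.7, -0.2, -0.4]
opening: 0.307
```

```bash
python3 - <<'E'
from arc3 import *
arc3(np.array([500.4,-272.9]),273.4+10,7,2.6,.3,z=111)
E
```

```text
27.95 [ 483.82 -319.41  110.54] yaw -22.82 up in tool [-0.1463  0.059 ] F [-3.65 -0.19 -0.37] T [-0.05  0.47  0.02] 0.307
radius 49.4 a0 250.4
0.33,-0.47,-0.12,-0.025,2.6,  0.37,-0.05,-0.06,-0.024,2.6,  0.35,-0.08,-0.06,-0.025,2.6,  0.36,-0.09,-0.06,-0.025,2.6,  0.34,-0.12,-0.06,-0.025,2.6,  0.34,-0.13,-0.05,-0.024,2.6,  0.33,-0.16,-0.06,-0.025,2.6
end [ 510.8 -316.7  111. ] -12.9
```

Request:
{"fn": "send_rows", "kwargs": {"motion": [0.4,-0.3,-0.1,-0.01,2.6,0.4,-0.2,-0.1,-0.01,2.6,0.4,-0.1,-0.1,-0.01,2.6,0.4,-0.1,-0.1,-0.01,2.6,0.4,-0.1,-0.1,0,2.6]}}

```text
time: 28.45
eef_pos: [0.5041, -0.3191, 0.1115]
tcp_rot: [0.981, -0.172, -0.084, 0.013]
contact_force: [-21.2, -0.5, 2.9]
opening: 0.304
```

```bash
python3 - <<'E'
from arc3 import *
arc3(np.array([500.4,-272.9]),273.4+10,4,2.6,.3,z=111)
E
```

```text
28.45 [ 504.1  -319.08  111.46] yaw -20.15 up in tool [-0.1611  0.055 ] F [-21.15  -0.52   2.91] T [-0.28  3.22  0.16] 0.304
radius 46.3 a0 274.6
0.11,-0.2,0.02,-0.012,2.6,  0.15,-0.08,-0.03,-0.011,2.6,  0.15,-0.08,-0.03,-0.012,2.6,  0.14,-0.08,-0.03,-0.011,2.6
end [ 510.8 -316.7  111. ] -17.5
```

Request:
{"fn": "send_rows", "kwargs": {"motion": [0.4,-0.1,-0.05,0,2.6,0,0,0,0,2.6,0,0,0,0,4,0,0,0,0,4,0,0,0,0,4]}}

```text
time: 28.95
eef_pos: [0.506, -0.3188, 0.1124]
tcp_rot: [0.981, -0.171, -0.09, 0.013]
contact_force: [1.2, -0.1, 0.2]
opening: 0.468
```

```bash
python3 - <<'E'
from plan3 import *
plan3([(p[0]+2,p[1],140,y,3),(p[0]+2,p[1],230,y,5)],4)
E
```

```text
28.95 [ 505.99 -318.77  112.37] yaw -20.01 up in tool [-0.1722  0.0557] F [ 1.17 -0.09  0.23] T [-0.05 -0.02  0.01] 0.468
-0.1,0.03,-0.92,-0,4,  -0.09,0.03,-0.92,-0,4,  -0.1,0.03,-0.91,-0,4,  -0.31,0.1,-1.77,-0,4,  -0.31,0.1,-1.77,-0,4,  -0.31,0.1,-1.77,-0,4,  -0.31,0.1,-1.77,-0,4,  -0.31,0.1,-1.78,-0,4
end [ 508.  -318.8  230. ] -20.0
```

Request:
{"fn": "send_rows", "kwargs": {"motion": [0,0,-0.5,0,5,-0.1,0,-0.9,0,5,-0.2,0,-1,0,5,-0.2,0.1,-1.5,0,5,-0.3,0.1,-1.8,0,5,-0.3,0.1,-1.8,0,5,-0.3,0.1,-1.8,0,5,-0.3,0.1,-1.8,0,5]}}

```text
time: 29.75
eef_pos: [0.51, -0.3175, 0.2342]
tcp_rot: [0.981, -0.17, -0.088, 0.013]
contact_force: [0.9, 0.3, -0.6]
opening: 0.587
```

```bash
python3 - <<'E'
from plan3 import *
plan3([(480,-480,250,y,6)],4)
E
```

```text
29.75 [ 510.05 -317.53  234.18] yaw -19.94 up in tool [-0.1684  0.0549] F [ 0.91  0.34 -0.64] T [-0.04 -0.08  0.05] 0.587
0.4,2.73,-0.18,-0,4,  0.4,2.73,-0.19,-0,4,  0.41,2.73,-0.18,-0,4,  0.4,2.73,-0.19,-0,4,  0.4,2.73,-0.18,-0,4,  0.4,2.73,-0.18,-0,4
end [ 480.  -480.   249.9] -19.9
```

Clear of the knob. I'll move away to the right, past the block, so both cameras can see.

Request:
{"fn": "send_rows", "kwargs": {"motion": [0.3,2,-0.2,0,5,0.4,2.7,-0.2,0,5,0.4,2.7,-0.2,0,5,0.4,2.7,-0.2,0,5,0.2,2.7,-0.2,0,5,0,2.7,-0.2,0,5,-0.5,2.5,-0.2,0,5,-0.6,2.5,-0.2,0,5,-0.5,2,-0.2,0,5,0,0,0,0,5,0,0,0,0,5]}}

```text
time: 30.85
eef_pos: [0.4334, -0.5481, 0.2754]
tcp_rot: [0.981, -0.172, -0.083, 0.017]
contact_force: [-0.4, 0.0, 0.4]
opening: 0.586
```

```bash
python3 - <<'E'
from plan3 import *
from fit import rect
for n in("scene","top"):
    q,d=cams.read_camera(n);W=cloud(n,d)
    cv2.imwrite(f"pics/{n}14.png",cv2.resize(q[150:290,240:400],None,fx=4,fy=4,interpolation=cv2.INTER_CUBIC)[:,:,::-1]); cv2.imwrite(f"pics/{n}14f.png",q[:,:,::-1])
    rect(W,(.4,.6,-.06,-.0),.122,.145,n+" kL"); rect(W,(.4,.6,-.35,-.29),.122,.145,n+" kR")
    X=W[(W[...,2]>.074)&(W[...,2]<.085)&(abs(W[...,0]-.495)<.08)&(abs(W[...,1]+.173)<.078)]; X=X[np.hypot(X[:,0]-.495,X[:,1]+.173)>.080]
    A=np.c_[X[:,0]-.495,X[:,1]+.173,np.ones(len(X))]; w=np.ones(len(X),bool)
    for _ in range(6):
        c=np.linalg.lstsq(A[w],X[w,2],rcond=None)[0]; w=abs(X[:,2]-A@c)<.0015
    print(n,w.sum(),np.round(c*1000,1))
E
```

```text
30.85 [ 433.35 -548.12  275.41] yaw -20.14 up in tool [-0.1566  0.0627] F [-0.43  0.    0.36] T [ 0.05 -0.1  -0.01] 0.586
scene kL 49 c [485.9 -29.1] size [14.5 19.3] ang 52.13 z 130.8
scene kR 0 c [0. 0.] size [0. 0.] ang 0.0 z nan
scene 106 [-1.2 -9.1 80.2]
top kL 33 c [488.2 -29.4] size [13.8 16.4] ang 89.49 z 132.4
top kR 36 c [ 504.  -318.5] size [15.6 15.8] ang 39.01 z 132.4
top 169 [-1.4 -1.4 79.7]
  return _methods._mean(a, axis=axis, dtype=dtype,
  ret = ret.dtype.type(ret / rcount)
```

View pics/top14.png

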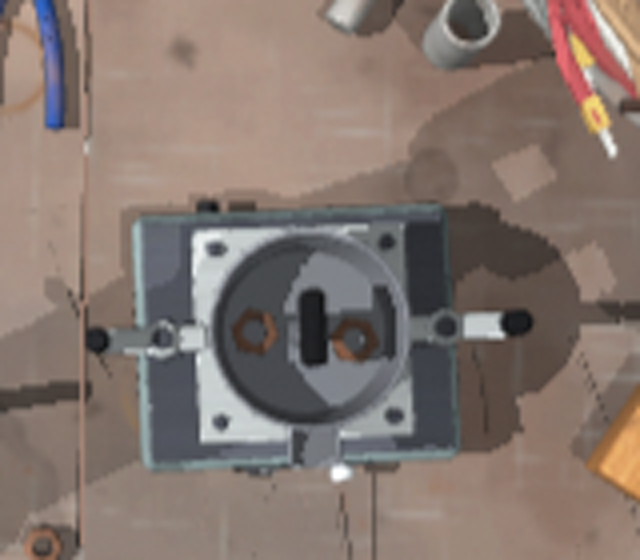

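View pics/scene14f.png

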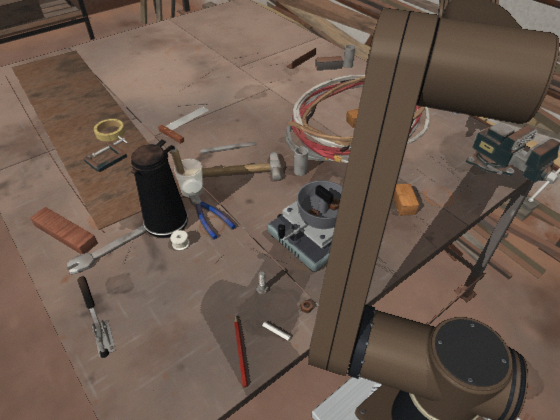

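```bash
python3 -c "
from plant import workorder,ctrl
print(workorder.sign_off(), ctrl.get_state()['time'])"
```

```text
the job is handed in; nothing more can be done
the job is handed in; nothing more can be done
```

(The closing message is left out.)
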